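# Load the rectifier burn-in board and power it up

## Robot

A 6-joint arm with a two-finger parallel gripper is mounted at the origin on a cart in front of the work surface, level with it; the furniture and walls round the work are solid. World frame = base frame: x ahead of the robot, y to its left, z up, the work surface at z = 0. Lengths are in m, angles in rad, forces in N, time in s.
With the tool pointing down it reaches from about 0.3 to 0.775 m from the base axis. Payload 14.6 kg.
Tool frame: the origin (TCP) lies at the very end of the fingers, on their centre line; the grasp point (between the pads) lies 19 mm behind it; z points along the fingers, y is the line along which they close (so a half turn about z gives the same grasp; the last joint's range is limited). The gripper opens to 94 mm and grips with 3 to 60 N. Pads are 16 mm wide; open, the fingers measure 119 mm over their backs; the gripper's body (75 mm by 177 mm) begins 78 mm behind the grasp point.
Start: joints at [-1.397, 0.3, 1.521, -0, 1.321, -0.067], TCP at [0.131, -0.534, 0.205] pointing down, gripper open.
Joint ranges: [-3.03, 3.03], [-0.79, 2.21], [0.23, 2.52], [-1.04, 4.18], [0, 3.07], [-2.55, 2.55]. Speed limits (rad/s): [2.22, 2.22, 2.57, 3.14, 3.14, 3.14].

## Interface

Orientations are given as a unit quaternion [w, x, y, z].
In Python, from rig import bot gives the robot as it stands.
- The arm moves only by the shell command python3 -m pendant 'ROWS' [FORCE]. ROWS is JSON, a list of rows, each an object with "delta_pos": the shift along the tool's x, y, z in mm, a list of three; "roll": the turn about the tool's z in rad; "fingers": the closure, from 0 (fully open) to 1 (shut). In form: [{"delta_pos": [tx, ty, tz], "roll": roll, "fingers": fingers}, ...]. A call has exactly 10 rows; each row shifts and turns the commanded pose from where the row before left it, along the tool's axes as they then stand; what a row does not reach is not made up. A row lasts 1/10 s, in which the tool goes at most 50 mm and 8.59 degrees, less where a joint would pass 70% of its speed; a pose out of reach is approached as far as the arm can. A call is refused whole if a number of a shift passes 50 or a number of a turn 0.15, either way. A call with a gripper value outside its range is refused whole. The fingers move at their own pace and stop on an object; FORCE is the grip in N (left out, the last holds). Time passes only in rows, so rows that do not move let the fingers close, or fill a call up. It gives the time, the measured TCP pose, the force, the opening and the grip force at its end, in the units of the state.
- bot.get_obs(): the state, without advancing time (a new reading comes with each control period).
- bot.get_image(name): name is "scene" or "top" or "wrist"; returns a dict with "frame" (400x640x3 uint8, red, green, blue), "range_z" (400x640 float32, m along the optical axis (not along the pixel's ray), 0 where there is no reading), "camera_matrix" (3x3 intrinsics, pixels), "dist_coeffs" ([k1, k2, p1, p2, k3] as OpenCV has them; the pictures are not rectified), "position" and "orientation" of the camera in the world. Camera axes: x right, y down, z forward; pixel columns grow to the right and rows downward; lengths in m; the calibration is good to about 2 mm. A picture is of the moment at which its call begins.
- bot.finish_job(): hands the job in; it is judged then, once.
The state is a dict: "time_s": time; "joints": joint angles; "qvel": joint speeds; "joint_torque": joint torques, N m; "position": TCP position; "ee_rot": TCP orientation; "ft_force": force on the tool from outside, world axes, zero at the start; "wrist_torque": the same for the moment, N m; "finger_gap": opening from 0.0 (shut) to 1.0 (fully open); "grasp_force": force on a finger pad.
Only numpy, scipy, OpenCV 4.12 (cv2) and the standard library are available. Lean on these libraries where they do the work, as an engineer would, in place of code of your own. Each camera call takes 0.05 s, during which the arm holds its last target. There are 200 camera calls.

## Task

Get the burn-in board ready and running: first throw the isolator (the longer lever on the switch box) towards you to off, then lay every rectifier module lengthways in a bay of its own on the board, cooling fins up and flat on the bay floor between the ribs - turn over any that lie upside down - and switch the fan (the shorter lever) on, away from you. When all modules are in and the fan is on, throw the isolator back on. Never handle a module while the isolator is on, and leave the other things on the bench where they are.

Things in the scene. Friction and masses are not known exactly. Their poses are not given: they have to be found in the camera images.
- module_1: rectifier module, flat-sided block 44 (x) x 80 (y) x 36 (z) mm, 0.13-0.25 kg: black base 16 mm thick with two brass bushes in its flat underside, lengthways aluminium cooling fins on top. Origin: centre of the underside; y along the length, z out through the fins. Starts flat on the worktop, fins up or upside down (z down, origin on top). Stands steadily on an end. May be absent
- module_2: rectifier module, flat-sided block 44 (x) x 80 (y) x 36 (z) mm, 0.13-0.25 kg: black base 16 mm thick with two brass bushes in its flat underside, lengthways aluminium cooling fins on top. Origin: centre of the underside; y along the length, z out through the fins. Starts flat on the worktop, fins up or upside down (z down, origin on top). Stands steadily on an end. May be absent
- module_3: rectifier module, flat-sided block 44 (x) x 80 (y) x 36 (z) mm, 0.13-0.25 kg: black base 16 mm thick with two brass bushes in its flat underside, lengthways aluminium cooling fins on top. Origin: centre of the underside; y along the length, z out through the fins. Starts flat on the worktop, fins up or upside down (z down, origin on top). Stands steadily on an end. May be absent
- module_4: rectifier module, flat-sided block 44 (x) x 80 (y) x 36 (z) mm, 0.13-0.25 kg: black base 16 mm thick with two brass bushes in its flat underside, lengthways aluminium cooling fins on top. Origin: centre of the underside; y along the length, z out through the fins. Starts flat on the worktop, fins up or upside down (z down, origin on top). Stands steadily on an end. May be absent
- module_5: rectifier module, flat-sided block 44 (x) x 80 (y) x 36 (z) mm, 0.13-0.25 kg: black base 16 mm thick with two brass bushes in its flat underside, lengthways aluminium cooling fins on top. Origin: centre of the underside; y along the length, z out through the fins. Starts flat on the worktop, fins up or upside down (z down, origin on top). Stands steadily on an end. May be absent
- board: burn-in board, fixed: aluminium plate 116 (x) x 328 (y) mm, four bays side by side along y, 80 mm apart, floors 16 mm above the worktop, each 76 mm wide between ribs (along x, 4 mm wide, 6 mm high above the floor). Black terminal strip 12 mm deep along the far (+x) edge, 4 mm higher than the floor. Origin: centre of its underside, on the worktop
- bay_1 (a point): centre of the floor of bay 1 (counted from the board's -y end); axes as the board: x along the bay's length, y across the bays, z up
- bay_2 (a point): centre of the floor of bay 2 (counted from the board's -y end); axes as the board: x along the bay's length, y across the bays, z up
- bay_3 (a point): centre of the floor of bay 3 (counted from the board's -y end); axes as the board: x along the bay's length, y across the bays, z up
- bay_4 (a point): centre of the floor of bay 4 (counted from the board's -y end); axes as the board: x along the bay's length, y across the bays, z up
- switch_box: grey switch box, fixed, 100 (x) x 170 (y) x 55 (z) mm, with two snap-over toggle levers on its top, 84 mm apart along y, both swinging along the box's x. Origin: centre of its underside, +x is its far side. A white bar on the lid marks the on side (+x) of each lever. Behind the board a wall shelf with instruments overhangs the worktop about 0.3 m up
- isolator (a joint): the longer lever (at the box's -y side), the isolator of the test supply: 0 upright, +0.5 rad fully towards the box's +x (away from the robot, white bar) = on, -0.5 fully towards -x = off. Away from the middle it snaps over to the nearer end by itself; about 3 N at the tip moves it, past the middle is enough. It starts on
- fan_switch (a joint): the shorter lever (at the box's +y side), the fan's switch: 0 upright, +0.5 rad fully towards the box's +x (away from the robot, white bar) = on, -0.5 fully towards -x = off. Away from the middle it snaps over to the nearer end by itself; about 3 N at the tip moves it, past the middle is enough. It starts off
- isolator_tip (a point): centre of the round tip (radius 9 mm) of the isolator lever, 70 mm from its pivot; below it the stem is a round bar about 9 mm thick
- isolator_pivot (a point): pivot of the isolator lever, 60 mm above the worktop; axes as the switch box: the lever swings along x, y is the hinge axis
- fan_switch_tip (a point): centre of the round tip (radius 7 mm) of the fan switch lever, 48 mm from its pivot; below it the stem is a round bar about 9 mm thick
- fan_switch_pivot (a point): pivot of the fan switch lever, 60 mm above the worktop; axes as the switch box: the lever swings along x, y is the hinge axis
- pulley: bystander: steel pulley lying flat, 56 mm across, 28 high. Origin: centre of its underside
- bearing_1: bystander: ball bearing lying flat, 47 mm across, 14 high. Origin: centre of its underside
- tape_roll: bystander: roll of black tape lying flat, 66 mm across, 19 high. Origin: centre of its underside
- pliers: bystander: combination pliers lying flat, 53 x 169 x 14 mm. Origin: centre of its underside
- cell_box: bystander: small carton 45 x 70 x 30 mm. Origin: centre of its underside
- bearing_3: bystander: small ball bearing lying flat, 35 mm across, 11 high. Origin: centre of its underside
Things that resemble listed ones, but are neither listed nor needed, are in the scene too. What is shaped like the module_1 but purple is not meant.

How it is judged:
By the outcome, as a careful person would: the job done as asked, in the order asked, and still so for the second after the job is handed in, with the robot touching nothing.
Of module_2, module_4 only 1 to 2 are there at a start; the rules pass over those that are not, and their reading is None.
Of module_1, module_3, module_5 only 2 to 2 are there at a start; the rules pass over those that are not, and their reading is None.
At some moment in a run one of module_1, module_2, module_3, module_4, module_5 may be knocked a few centimetres aside while the robot is not near it.
Once in a run the grip may slacken for a moment while it holds something.
It also fails if it takes over 210 s, if anything falls off the work surface, if the arm or the gripper's body presses on something with over 40 N, if the wrist force passes 120 N, or if a joint passes its speed limit or range.

## Working session

There is one attempt and no reset: what is moved stays moved. The work goes in short steps, Python scripts to look and compute and a shell command to move; the robot and the scene stay as the last step left them, time stands still between calls to the robot, and variables do not carry over. Pictures are saved under pics/ and viewed, at most 14 in all, crops included, and the job is handed in when it is done.

```bash
ls; mkdir -p pics; cat > h.py <<'E'
import numpy as np, cv2
from scipy.spatial.transform import Rotation as R
from rig import bot
def Rq(q): return R.from_quat([q[1],q[2],q[3],q[0]]).as_matrix()
def cam(name):
    im=bot.get_image(name); im['R']=Rq(im['orientation']); im['K']=np.array(im['camera_matrix']); im['t']=np.array(im['position']); im['D']=np.array(im['dist_coeffs']); return im
def save(im,f,crop=None,s=1):
    a=im['frame'][:,:,::-1]
    if crop: a=a[crop[1]:crop[3],crop[0]:crop[2]]
    cv2.imwrite('pics/'+f,cv2.resize(a,None,fx=s,fy=s,interpolation=cv2.INTER_CUBIC))
def ray(im,uv):
    p=cv2.undistortPoints(np.array(uv,float).reshape(-1,1,2),im['K'],im['D']).reshape(-1,2)
    return np.c_[p,np.ones(len(p))]@im['R'].T
def onz(im,uv,z):
    d=ray(im,uv); return im['t']+d*((z-im['t'][2])/d[:,2])[:,None]
def cloud(im):
    h,w=im['range_z'].shape; u,v=np.meshgrid(np.arange(w),np.arange(h))
    d=ray(im,np.stack([u,v],-1).reshape(-1,2)); P=im['t']+d*im['range_z'].reshape(-1,1)
    P[im['range_z'].ravel()==0]=np.nan
    return P.reshape(h,w,3)
E
python3 - <<'E'
from h import *
o=bot.get_obs(); print({k:np.round(v,3) for k,v in o.items()})
for n in ['scene','top']:
    im=cam(n); save(im,n+'0.png',s=1.25); print(n,im['t'],im['R'].round(2).tolist(),im['K'].round(0).tolist())
E
```

```text
pics
{'time_s': np.float64(0.0), 'joints': array([-1.397,  0.3  ,  1.522,  0.   ,  1.321, -0.067]), 'qvel': array([-0.001,  0.001, -0.001, -0.   , -0.001, -0.   ]), 'joint_torque': array([ 0.0000e+00, -5.3181e+01, -3.5273e+01,  7.1000e-02,  2.4000e-02,
       -0.0000e+00]), 'position': array([ 0.131, -0.534,  0.205]), 'ee_rot': array([-0.001,  0.993,  0.12 , -0.   ]), 'ft_force': array([ 0.068, -0.402, -0.127]), 'wrist_torque': array([ 0.006,  0.007, -0.001]), 'grasp_force': np.float64(0.0), 'finger_gap': np.float64(1.001)}
scene [-0.65091017 -0.09184323  0.9435633 ] [[0.02, -0.59, 0.81], [-1.0, -0.01, 0.02], [-0.0, -0.81, -0.59]] [[435.0, 0.0, 322.0], [0.0, 435.0, 201.0], [0.0, 0.0, 1.0]]
top [ 0.30154087 -0.07685492  1.55106963] [[-0.02, -0.99, 0.17], [-1.0, 0.02, 0.0], [-0.01, -0.17, -0.99]] [[412.0, 0.0, 327.0], [0.0, 412.0, 199.0], [0.0, 0.0, 1.0]]
```

View pics/scene0.png

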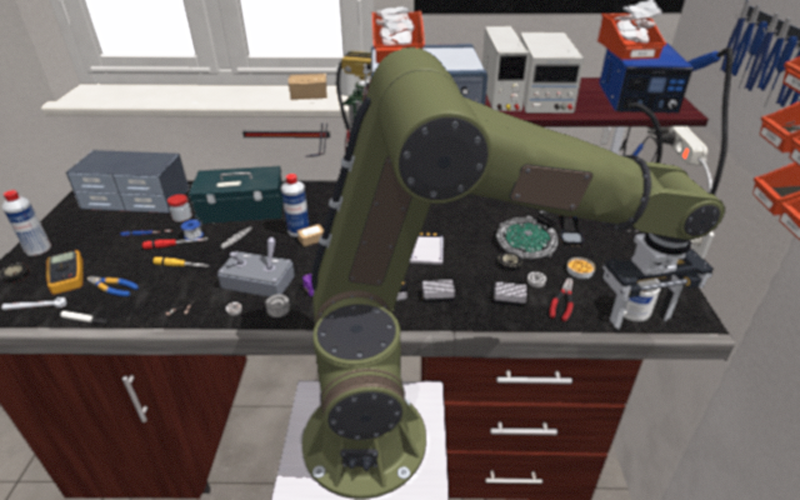

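View pics/top0.png

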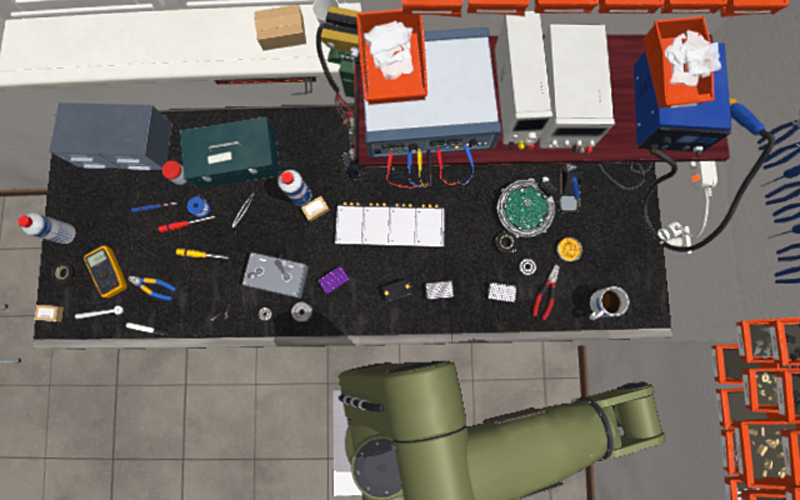

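The top view shows the board at about (390,226) and the switch box at (275,275). There is an upside-down black module at (397,290) and fin-up modules at (439,290) and (502,292). The purple block at (333,279) is a decoy. Next I'll enlarge and measure.

```bash
python3 - <<'E'
from h import *
im=cam('top'); save(im,'top1.png',(180,140,440,265),3)
P=cloud(im)
print('table z',np.nanmedian(P[215:255,330:350,2]), np.nanmedian(P[200:205,200:250,2]))
np.save('P0.npy',P); np.save('F0.npy',im['frame'])
# things above 8 mm within the zone
Z=P[...,2]; reg=np.zeros(Z.shape,bool); reg[140:268,30:540]=1
m=((Z>0.007)&reg).astype(np.uint8)
n,l,s,c=cv2.connectedComponentsWithStats(m,connectivity=4)
for i in range(1,n):
    if s[i,4]<40: continue
    q=P[l==i]; top=np.percentile(q[:,2],90)
    uv=np.argwhere(l==i)[:,::-1].astype(np.float32)
    W=onz(im,uv,top)[:,:2].astype(np.float32)
    r=cv2.minAreaRect(W*1000)
    print(c[i].round(0),s[i,4],'top %.3f'%top,'ctr',np.round(r[0],0),'sz',np.round(r[1],0),'ang %.1f'%r[2],'rgb',im['frame'][l==i].mean(0).round(0))
E
```

```text
table z 0.0016792345135152598 0.0020602864822198974
[211. 151.] 1191 top 0.165 ctr [736. 377.] sz [483. 116.] ang 73.2 rgb [118. 111. 110.]
[282. 142.] 44 top 0.290 ctr [702.  67.] sz [32. 13.] ang 88.6 rgb [37. 38. 40.]
[339. 147.] 40 top 0.383 ctr [ 653. -111.] sz [20. 50.] ang 32.4 rgb [109.  82.  73.]
[420. 168.] 1982 top 0.038 ctr [ 659. -428.] sz [181. 248.] ang 85.1 rgb [ 89. 113. 104.]
[456. 155.] 398 top 0.091 ctr [ 704. -547.] sz [ 63. 121.] ang 80.8 rgb [77. 84. 97.]
[532. 181.] 1183 top 0.171 ctr [ 516. -755.] sz [ 89. 440.] ang 83.9 rgb [113. 110. 107.]
[157. 165.] 189 top 0.048 ctr [703. 570.] sz [65. 54.] ang 68.5 rgb [ 68.  98. 165.]
[311. 179.] 2861 top 0.023 ctr [639. -15.] sz [329. 136.] ang 87.4 rgb [223. 219. 221.]
[116. 166.] 69 top 0.019 ctr [713. 746.] sz [16. 93.] ang 9.9 rgb [ 51.  74. 133.]
[ 44. 184.] 506 top 0.151 ctr [614. 945.] sz [134.  65.] ang 73.2 rgb [112. 117. 127.]
[143. 180.] 168 top 0.025 ctr [655. 608.] sz [ 27. 180.] ang 12.8 rgb [180.  67.  64.]
[455. 199.] 266 top 0.019 ctr [ 550. -556.] sz [66. 72.] ang 42.3 rgb [223. 169.  61.]
[ 84. 217.
[... 754 characters left out ...]
 58. 54.]
[351. 232.] 267 top 0.038 ctr [ 433. -158.] sz [47. 82.] ang 2.6 rgb [183. 179. 185.]
[401. 234.] 285 top 0.038 ctr [ 423. -341.] sz [84. 48.] ang 78.3 rgb [201. 197. 202.]
[487. 242.] 588 top 0.091 ctr [ 384. -634.] sz [ 78. 116.] ang 5.9 rgb [105. 100.  98.]
[241. 249.] 170 top 0.032 ctr [379. 248.] sz [60. 51.] ang 89.0 rgb [135. 132. 130.]
[ 39. 250.] 240 top 0.037 ctr [ 384. 1019.] sz [87. 50.] ang 78.9 rgb [196. 177. 153.]
[ 81. 250.] 127 top 0.018 ctr [382. 874.] sz [ 26. 154.] ang 10.2 rgb [206. 206. 210.]
[212. 251.] 57 top 0.016 ctr [374. 359.] sz [34. 30.] ang 89.1 rgb [162. 154. 150.]
[117. 263.] 136 top 0.020 ctr [335. 718.] sz [132.  20.] ang 79.5 rgb [169. 168. 166.]
```

View pics/top1.png

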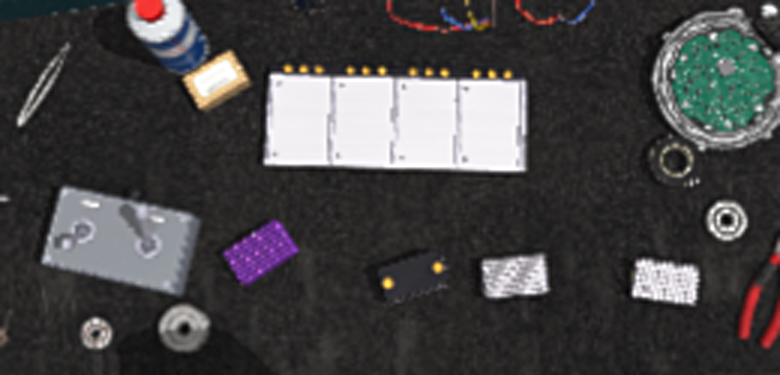

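Besides those, the crop shows the isolator pivot at (148,245) leaning to its white bar, the fan lever pivot at (82,232) leaning towards me, and board bays running from (268,73) to (526,170). I'll refine the levers and board and check clearance below the shelf.

```bash
python3 - <<'E'
from h import *
im=cam('top'); P=cloud(im); F=im['frame'].astype(int)
f=lambda L:[(180+a/3,140+b/3) for a,b in L]
print('pivots',onz(im,f([(148,245),(82,232)]),.060).round(3).tolist())
print('iso tip',onz(im,f([(128,212)]),.121).round(3),'fan tip',onz(im,f([(65,241)]),.102).round(3))
m=(F.min(2)>165).astype(np.uint8); m[:160]=0;m[202:]=0;m[:,:260]=0;m[:,365:]=0
m=cv2.morphologyEx(m,cv2.MORPH_CLOSE,np.ones((5,5)))
uv=np.argwhere(m)[:,::-1].astype(np.float32)
W=onz(im,uv,.016)[:,:2].astype(np.float32)*1000; r=cv2.minAreaRect(W); print('white',r, cv2.boxPoints(r).round(0).tolist())
# box lid: grey
Z=P[...,2]; q=(abs(Z-.057)<.006); q[:,:190]=0;q[:,255:]=0;q[:195]=0
W=onz(im,np.argwhere(q)[:,::-1].astype(np.float32),.055)[:,:2].astype(np.float32)*1000;r=cv2.minAreaRect(W);print('box',r,q.sum())
# obstacles above board
X=P.reshape(-1,3);X=X[(X[:,0]>.5)&(X[:,0]<.85)&(X[:,2]>.12)&(X[:,2]<1)]
for y in np.arange(-.3,.3,.04):
    k=X[(abs(X[:,1]-y)<.02)]; k=k[np.argsort(k[:,0])][:60]
    print('y%.2f'%y, [tuple(k[i].round(2)[[0,2]]) for i in (0,3,10,30,59) if i<len(k)])
E
```

```text
pivots [[0.478, 0.286, 0.06], [0.495, 0.368, 0.06]]
iso tip [[0.51  0.296 0.121]] fan tip [[0.48  0.376 0.102]]
white ((634.23095703125, -14.126632690429688), (326.0718078613281, 115.15807342529297), 87.09541320800781) [[568.0, -174.0], [683.0, -180.0], [700.0, 146.0], [585.0, 152.0]]
box ((488.09857177734375, 327.53302001953125), (167.13841247558594, 99.09286499023438), 76.16304016113281) 1001
y-0.30 [(np.float64(0.7), np.float64(0.37)), (np.float64(0.71), np.float64(0.38)), (np.float64(0.71), np.float64(0.36)), (np.float64(0.71), np.float64(0.38)), (np.float64(0.71), np.float64(0.38))]
y-0.26 [(np.float64(0.7), np.float64(0.38)), (np.float64(0.71), np.float64(0.37)), (np.float64(0.71), np.float64(0.37)), (np.float64(0.71), np.float64(0.38)), (np.float64(0.71), np.float64(0.38))]
y-0.22 [(np.float64(0.66), np.float64(0.36)), (np.float64(0.66), np.float64(0.36)), (np.float64(0.67), np.float64(0.38)), (np.float64(0.71), np.float64(0.38)), (np.float64(0.71), np.float64(0.38))]
y-0.18 [(np.float64(0.66), np.float64(0.37)), (np.float64(0.66), np.float64(0.36)), (np.float64(0.66), np.floa
[... 1020 characters left out ...]
64(0.37)), (np.float64(0.71), np.float64(0.38))]
y0.06 [(np.float64(0.71), np.float64(0.37)), (np.float64(0.71), np.float64(0.29)), (np.float64(0.71), np.float64(0.3)), (np.float64(0.71), np.float64(0.27)), (np.float64(0.72), np.float64(0.35))]
y0.10 [(np.float64(0.71), np.float64(0.31)), (np.float64(0.71), np.float64(0.26))]
y0.14 []
y0.18 []
y0.22 [(np.float64(0.72), np.float64(0.15)), (np.float64(0.72), np.float64(0.14)), (np.float64(0.73), np.float64(0.15)), (np.float64(0.74), np.float64(0.13))]
y0.26 [(np.float64(0.5), np.float64(0.12)), (np.float64(0.51), np.float64(0.13)), (np.float64(0.51), np.float64(0.13)), (np.float64(0.71), np.float64(0.16)), (np.float64(0.72), np.float64(0.16))]
```

```bash
python3 -m pendant '[{"delta_pos":[0,0,0],"roll":0.12,"fingers":1},{"delta_pos":[0,0,0],"roll":0.12,"fingers":1},{"delta_pos":[40,-29,0],"roll":0,"fingers":1},{"delta_pos":[40,-29,0],"roll":0,"fingers":1},{"delta_pos":[40,-29,0],"roll":0,"fingers":1},{"delta_pos":[40,-29,0],"roll":0,"fingers":1},{"delta_pos":[40,-29,0],"roll":0,"fingers":1},{"delta_pos":[40,-29,0],"roll":0,"fingers":1},{"delta_pos":[40,-29,0],"roll":0,"fingers":1},{"delta_pos":[40,-29,0],"roll":0,"fingers":1}]' 20
python3 -m pendant '[{"delta_pos":[5,-48,0],"roll":0,"fingers":1},{"delta_pos":[5,-48,0],"roll":0,"fingers":1},{"delta_pos":[5,-48,0],"roll":0,"fingers":1},{"delta_pos":[5,-48,0],"roll":0,"fingers":1},{"delta_pos":[5,-48,0],"roll":0,"fingers":1},{"delta_pos":[5,-48,0],"roll":0,"fingers":1},{"delta_pos":[5,-48,0],"roll":0,"fingers":1},{"delta_pos":[5,-48,0],"roll":0,"fingers":1},{"delta_pos":[5,-48,0],"roll":0,"fingers":1},{"delta_pos":[5,-48,0],"roll":0,"fingers":1}]'
python3 -m pendant '[{"delta_pos":[20,-46,0],"roll":0,"fingers":1},{"delta_pos":[20,-46,0],"roll":0,"fingers":1},{"delta_pos":[0,0,0],"roll":0.117,"fingers":1},{"delta_pos":[0,0,0],"roll":0.117,"fingers":1},{"delta_pos":[0,0,0],"roll":0,"fingers":1},{"delta_pos":[0,0,0],"roll":0,"fingers":1},{"delta_pos":[0,0,0],"roll":0,"fingers":1},{"delta_pos":[0,0,0],"roll":0,"fingers":1},{"delta_pos":[0,0,0],"roll":0,"fingers":1},{"delta_pos":[0,0,0],"roll":0,"fingers":1}]'
python3 - <<'E'
from h import *
im=cam('wrist'); save(im,'w0.png'); P=cloud(im); np.save('Pw.npy',P)
print(im['t'],im['R'].round(2).tolist())
print(P[200,320],P[::80,::120].round(3).tolist())
E
```

```text
time_s: 1.2
position: [0.4523, -0.3003, 0.2055]
ee_rot: [0.0, 1.0, 0.0, 0.0]
ft_force: [0.4, -1.3, 0.8]
finger_gap: 0.19
grasp_force: 0.0
time_s: 2.2
position: [0.5004, 0.1802, 0.2055]
ee_rot: [0.0, 1.0, 0.0, 0.0]
ft_force: [-0.3, -1.0, -0.1]
finger_gap: 0.005
grasp_force: 0.0
time_s: 3.2
position: [0.5404, 0.2698, 0.2055]
ee_rot: [-0.0, 0.993, -0.116, 0.0]
ft_force: [0.2, 0.8, 0.1]
finger_gap: 0.005
grasp_force: 0.0
[0.62295442 0.24939105 0.38532516] [[-0.23, -0.93, -0.28], [-0.97, 0.22, 0.07], [-0.0, 0.29, -0.96]]
[0.5246542  0.26779072 0.03912941] [[[0.781, 0.502, 0.074], [0.786, 0.431, 0.003], [0.756, 0.304, -0.001], [0.726, 0.176, -0.0], [0.692, 0.056, 0.017], [nan, nan, nan]], [[0.743, 0.603, 0.001], [0.711, 0.465, -0.0], [0.678, 0.328, -0.0], [0.645, 0.191, 0.0], [0.614, 0.065, 0.022], [0.583, -0.07, 0.016]], [[0.657, 0.632, 0.02], [0.623, 0.503, 0.001], [0.588, 0.356, 0.001], [0.553, 0.209, 0.0], [0.519, 0.062, 0.001], [0.484, -0.086, 0.001]], [[0.559, 0.71, 0.0], [0.521, 0.548, 0.001], [0.505, 0.367, 0.06], [0.446, 0.23, 0.001], [0.408, 0.071, 0.0], [0.371, -0.089, 0.001]], [[0.442, 0.777, 0.001], [0.401, 0.601, 0.001], [0.578, 0.28, 0.319], [0.571, 0.25, 0.319], [0.109, -0.002, -0.189], [0.556, 0.19, 0.319]]]
```

View pics/w0.png

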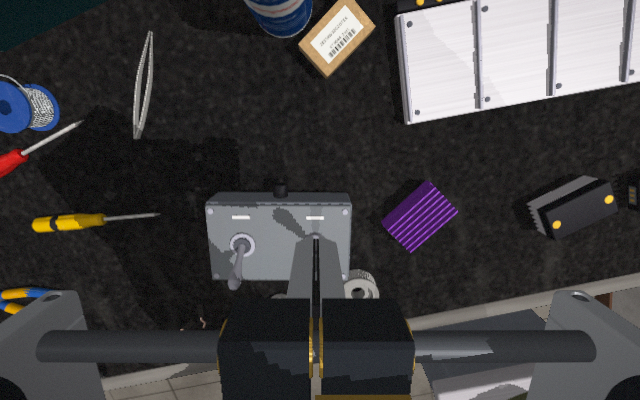

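The wrist view shows the box, with white bars at (241,217) and (315,217). The isolator ball is near (285,217) and the fan lever at (240,265). I'll check the ball position in the cloud before descending.

```bash
python3 - <<'E'
from h import *
P=np.load('Pw.npy').reshape(-1,3)
m=(P[:,0]>.44)&(P[:,0]<.58)&(P[:,1]>.2)&(P[:,1]<.42)
for a,b in [(.07,.09),(.09,.105),(.105,.115),(.115,.125),(.125,.14),(.14,.2)]:
    k=P[m&(P[:,2]>a)&(P[:,2]<b)]; 
    if len(k): print(a,len(k),np.median(k,0).round(3),k.min(0).round(3),k.max(0).round(3))
k=P[m&(abs(P[:,2]-.055)<.006)]; r=cv2.minAreaRect((k[:,:2]*1000).astype(np.float32)); print(r)
E
```

```text
0.07 124 [0.491 0.368 0.08 ] [0.482 0.364 0.07 ] [0.498 0.374 0.09 ]
0.09 155 [0.484 0.368 0.099] [0.472 0.365 0.09 ] [0.489 0.377 0.105]
0.105 97 [0.478 0.372 0.107] [0.471 0.366 0.105] [0.483 0.377 0.11 ]
0.115 39 [0.517 0.276 0.122] [0.513 0.27  0.118] [0.519 0.284 0.125]
0.125 27 [0.517 0.276 0.127] [0.515 0.273 0.125] [0.519 0.281 0.129]
((489.1908264160156, 326.02825927734375), (166.93252563476562, 96.69855499267578), 76.59578704833984)
```

```bash
python3 -m pendant '[{"delta_pos":[0,0,35],"roll":0,"fingers":1},{"delta_pos":[0,0,35],"roll":0,"fingers":1},{"delta_pos":[0,0,36],"roll":0,"fingers":1},{"delta_pos":[0,0,0],"roll":0,"fingers":1},{"delta_pos":[-12,0,0],"roll":0,"fingers":1},{"delta_pos":[-12,0,0],"roll":0,"fingers":1},{"delta_pos":[-12,0,0],"roll":0,"fingers":1},{"delta_pos":[-12,0,0],"roll":0,"fingers":1},{"delta_pos":[-12,0,0],"roll":0,"fingers":1},{"delta_pos":[-4,0,0],"roll":0,"fingers":1}]'
python3 -m pendant '[{"delta_pos":[25,0,-10],"roll":0,"fingers":1},{"delta_pos":[0,0,-40],"roll":0,"fingers":1},{"delta_pos":[0,0,-40],"roll":0,"fingers":1},{"delta_pos":[0,30,-10],"roll":0,"fingers":0.2},{"delta_pos":[0,48,0],"roll":0,"fingers":0},{"delta_pos":[0,48,0],"roll":0,"fingers":0},{"delta_pos":[0,48,0],"roll":0,"fingers":0},{"delta_pos":[0,48,0],"roll":0,"fingers":0},{"delta_pos":[0,48,0],"roll":0,"fingers":0},{"delta_pos":[0,0,0],"roll":0,"fingers":0}]'
cat > mods.py <<'E'
from h import *
def boxtip(P):
    P=P.reshape(-1,3); m=(P[:,0]>.42)&(P[:,0]<.58)&(P[:,1]>.2)&(P[:,1]<.42)&(P[:,2]>.095)&(P[:,2]<.15)
    for lo,hi in ((.2,.32),(.32,.42)):
        k=P[m&(P[:,1]>lo)&(P[:,1]<hi)]; print('lever pts',len(k),np.median(k,0).round(3) if len(k) else '')
def blobs(im,P,x=(.33,.55),y=(-.45,.1)):
    Z=P[...,2]; m=(Z>.010)&(Z<.1)&(P[...,0]>x[0])&(P[...,0]<x[1])&(P[...,1]>y[0])&(P[...,1]<y[1])
    n,l,s,c=cv2.connectedComponentsWithStats(m.astype(np.uint8),connectivity=4)
    for i in range(1,n):
        if s[i,4]<80: continue
        q=P[l==i]; top=np.percentile(q[:,2],90); W=onz(im,np.argwhere(l==i)[:,::-1],min(top,.036))[:,:2]
        k=l==i; t=k&(Z>top-.008)
        r=cv2.minAreaRect((P[t][:,:2]*1000).astype(np.float32))
        print(c[i].round(0),s[i,4],'top %.3f'%top,np.round(r[0],0),np.round(r[1],0),'ang %.1f'%r[2],im['frame'][k].mean(0).round(0))
E
python3 - <<'E'
from mods import *
im=cam('top'); P=cloud(im); boxtip(P); blobs(im,P)
im=cam('wrist'); save(im,'w1.png'); P=cloud(im); print('wrist'); boxtip(P); blobs(im,P)
E
```

```text
time_s: 4.25
position: [0.4766, 0.2851, 0.0997]
ee_rot: [0.0, 0.993, -0.116, -0.0]
ft_force: [-0.3, 0.2, 0.4]
finger_gap: 0.008
grasp_force: 0.0
time_s: 5.25
position: [0.4389, 0.0124, 0.1996]
ee_rot: [0.0, 0.993, -0.119, 0.0]
ft_force: [0.1, -0.0, -0.4]
finger_gap: 0.561
grasp_force: 0.0
lever pts 35 [0.45  0.29  0.123]
lever pts 17 [0.477 0.372 0.108]
[422. 213.] 95 top 0.019 [ 499. -428.] [44. 43.] ang 29.0 [176. 173. 172.]
[351. 232.] 264 top 0.038 [ 434. -159.] [44. 75.] ang 4.4 [192. 188. 193.]
[401. 234.] 278 top 0.038 [ 423. -344.] [77. 44.] ang 80.4 [204. 200. 205.]
wrist
lever pts 819 [0.452 0.287 0.119]
lever pts 0 
[612. 129.] 2335 top 0.036 [ 426. -331.] [48. 45.] ang 81.1 [158. 156. 158.]
[463. 157.] 3220 top 0.037 [ 433. -161.] [45. 77.] ang 4.6 [161. 159. 161.]
[358. 178.] 2865 top 0.038 [437. -36.] [44. 81.] ang 16.8 [61. 58. 55.]
```

Isolator is off. A scene picture will tell me whether a fourth module is hidden anywhere, for example under the shelf.

```bash
python3 - <<'E'
from h import *
im=cam('scene'); save(im,'s1.png',(150,120,620,290),1.7)
E
```

```text
(no output)
```

View pics/s1.png

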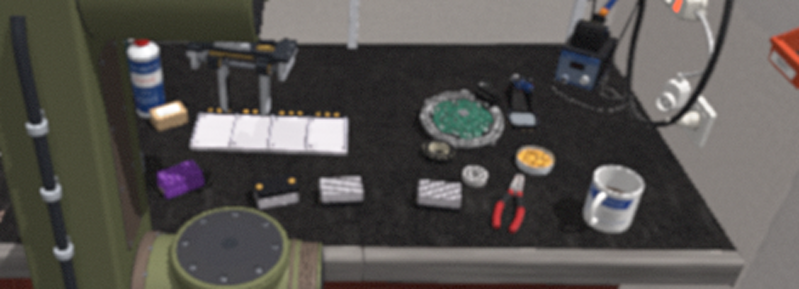

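There are three modules, all in the open, and nothing under the shelf. I'll start with module B (433,-161), gripping it 10 mm towards the end that will lie nearest me.

```bash
python3 -m pendant '[{"delta_pos":[8,40,0],"roll":0,"fingers":0},{"delta_pos":[8,40,0],"roll":0,"fingers":0},{"delta_pos":[8,40,0],"roll":0,"fingers":0},{"delta_pos":[8,40,0],"roll":0,"fingers":0},{"delta_pos":[0,0,0],"roll":-0.148,"fingers":0},{"delta_pos":[0,0,0],"roll":-0.148,"fingers":0},{"delta_pos":[0,0,0],"roll":-0.148,"fingers":0},{"delta_pos":[0,0,0],"roll":-0.148,"fingers":0},{"delta_pos":[0,0,0],"roll":-0.148,"fingers":0},{"delta_pos":[0,0,0],"roll":-0.148,"fingers":0}]'
python3 -m pendant '[{"delta_pos":[0,0,15],"roll":-0.148,"fingers":0},{"delta_pos":[0,0,15],"roll":-0.148,"fingers":0},{"delta_pos":[0,0,15],"roll":-0.148,"fingers":0},{"delta_pos":[0,0,15],"roll":-0.148,"fingers":0},{"delta_pos":[0,0,15],"roll":-0.148,"fingers":0},{"delta_pos":[0,0,15],"roll":-0.148,"fingers":0},{"delta_pos":[0,0,10],"roll":-0.112,"fingers":0},{"delta_pos":[0,0,0],"roll":0,"fingers":0},{"delta_pos":[0,0,0],"roll":0,"fingers":0},{"delta_pos":[0,0,0],"roll":0,"fingers":0}]'
cat >> h.py <<'E'
def go(x,y,z=None):
    "needed tool shift in mm to reach world target (mm)"
    o=bot.get_obs(); p=np.array(o['position'])*1000; t=np.array([x,y,p[2] if z is None else z]); r=Rq(o['ee_rot'])
    print('pos',p.round(1),'psi %.3f'%np.arctan2(r[1,0],r[0,0]),'shift',(r.T@(t-p)).round(1),'gap %.1f'%(o['finger_gap']*94),'grip',round(float(o['grasp_force']),1),'t',round(float(o['time_s']),1))
E
python3 - <<'E'
from mods import *
im=cam('top'); P=cloud(im); blobs(im,P)
im=cam('wrist'); P=cloud(im); blobs(im,P); go(432,-151)
E
```

```text
time_s: 6.4
position: [0.4349, -0.1454, 0.1992]
ee_rot: [-0.0, 0.946, 0.326, -0.0]
ft_force: [-0.6, 0.9, 0.3]
finger_gap: 0.998
grasp_force: 0.0
time_s: 7.4
position: [0.4348, -0.1465, 0.1]
ee_rot: [0.0, 0.677, 0.736, 0.0]
ft_force: [-0.2, -0.3, 0.6]
finger_gap: 1.0
grasp_force: 0.0
[422. 214.] 97 top 0.019 [ 499. -426.] [43. 42.] ang 1.7 [174. 172. 170.]
[317. 232.] 256 top 0.040 [438. -33.] [44. 80.] ang 17.7 [45. 41. 36.]
[401. 234.] 276 top 0.038 [ 423. -344.] [75. 45.] ang 80.2 [205. 201. 206.]
[330.  71.] 6952 top 0.038 [437. -36.] [44. 81.] ang 16.6 [40. 37. 34.]
[313. 223.] 4449 top 0.037 [ 434. -161.] [44. 76.] ang 4.4 [189. 186. 189.]
[292. 381.] 1712 top 0.036 [ 425. -335.] [54. 44.] ang 80.7 [182. 178. 181.]
pos [ 434.6 -146.7  100. ] psi 1.654 shift [-4.1 -2.9 -0. ] gap 93.9 grip 0.0 t 7.5
```

```bash
python3 -m pendant '[{"delta_pos":[-4,-2,40],"roll":0,"fingers":0},{"delta_pos":[0,0,40],"roll":0,"fingers":0},{"delta_pos":[0,0,13],"roll":0,"fingers":0},{"delta_pos":[0,0,0],"roll":0,"fingers":1},{"delta_pos":[0,0,0],"roll":0,"fingers":1},{"delta_pos":[0,0,0],"roll":0,"fingers":1},{"delta_pos":[0,0,0],"roll":0,"fingers":1},{"delta_pos":[0,0,0],"roll":0,"fingers":1},{"delta_pos":[0,0,0],"roll":0,"fingers":1},{"delta_pos":[0,0,0],"roll":0,"fingers":1}]' 25
python3 -m pendant '[{"delta_pos":[0,0,-25],"roll":0,"fingers":1},{"delta_pos":[0,0,-25],"roll":-0.13,"fingers":1},{"delta_pos":[0,0,0],"roll":-0.14,"fingers":1},{"delta_pos":[0,0,0],"roll":-0.145,"fingers":1},{"delta_pos":[0,0,0],"roll":-0.145,"fingers":1},{"delta_pos":[0,0,0],"roll":-0.145,"fingers":1},{"delta_pos":[0,0,0],"roll":-0.145,"fingers":1},{"delta_pos":[0,0,0],"roll":-0.145,"fingers":1},{"delta_pos":[0,0,0],"roll":-0.145,"fingers":1},{"delta_pos":[0,0,0],"roll":-0.145,"fingers":1}]'
python3 -c "
from h import *
go(616,27)"
```

```text
time_s: 8.5
position: [0.4327, -0.151, 0.0067]
ee_rot: [0.0, 0.677, 0.736, 0.0]
ft_force: [-1.5, -0.6, 2.9]
finger_gap: 0.467
grasp_force: 25.0
time_s: 9.5
position: [0.4323, -0.1509, 0.0563]
ee_rot: [-0.0, 0.098, 0.995, 0.0]
ft_force: [0.3, -0.3, -1.6]
finger_gap: 0.466
grasp_force: 25.0
pos [ 432.3 -150.9   56.3] psi 2.946 shift [-1.455e+02  2.102e+02 -1.000e-01] gap 43.8 grip 25.0 t 9.5
```

```bash
python3 -m pendant '[{"delta_pos":[0,0,0],"roll":-0.145,"fingers":1},{"delta_pos":[-29,31,0],"roll":0,"fingers":1},{"delta_pos":[-29,31,0],"roll":0,"fingers":1},{"delta_pos":[-29,31,0],"roll":0,"fingers":1},{"delta_pos":[-29,31,0],"roll":0,"fingers":1},{"delta_pos":[-29,31,0],"roll":0,"fingers":1},{"delta_pos":[-29,31,0],"roll":0,"fingers":1},{"delta_pos":[0,0,0],"roll":0,"fingers":1},{"delta_pos":[0,0,0],"roll":0,"fingers":1},{"delta_pos":[0,0,0],"roll":0,"fingers":1}]'
python3 - <<'E'
from mods import *
go(616,27,24); im=cam('wrist'); save(im,'w2.png'); im=cam('top'); save(im,'t2.png',(230,140,420,260),3); P=cloud(im); blobs(im,P)
E
```

```text
time_s: 10.5
position: [0.6161, 0.0242, 0.0561]
ee_rot: [-0.001, 0.029, 1.0, -0.0]
ft_force: [-0.7, 0.4, -2.1]
finger_gap: 0.468
grasp_force: 25.0
pos [616.1  24.2  56.1] psi 3.084 shift [ 0.2  2.8 32.1] gap 44.0 grip 25.0 t 10.5
[422. 213.] 98 top 0.018 [ 501. -426.] [42. 47.] ang 83.0 [173. 171. 169.]
[321. 231.] 170 top 0.042 [441. -46.] [44. 53.] ang 14.7 [58. 54. 52.]
[401. 234.] 276 top 0.039 [ 423. -345.] [75. 44.] ang 80.5 [205. 201. 206.]
```

View pics/w2.png

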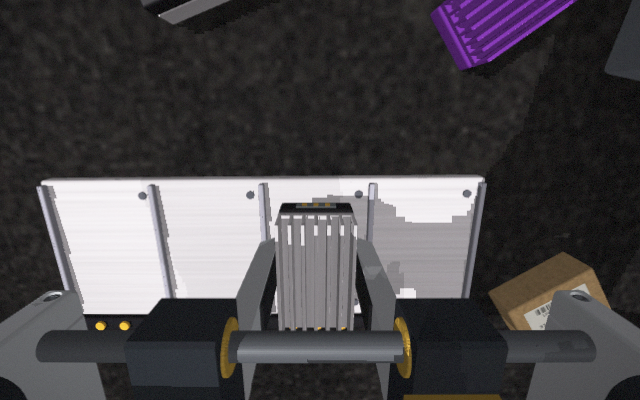

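The module hangs over bay 3, between the ribs at columns 263 and 373, so I'll lower and release it.

```bash
python3 -m pendant '[{"delta_pos":[0,3,16],"roll":0,"fingers":1},{"delta_pos":[0,0,10],"roll":0,"fingers":1},{"delta_pos":[0,0,6],"roll":0,"fingers":1},{"delta_pos":[0,0,0],"roll":0,"fingers":1},{"delta_pos":[0,0,0],"roll":0,"fingers":0.43},{"delta_pos":[0,0,0],"roll":0,"fingers":0.43},{"delta_pos":[0,0,0],"roll":0,"fingers":0.43},{"delta_pos":[0,0,0],"roll":0,"fingers":0.43},{"delta_pos":[0,0,-20],"roll":0,"fingers":0.43},{"delta_pos":[0,0,-30],"roll":0,"fingers":0.2}]'
python3 - <<'E'
from mods import *
go(423,-344,100); im=cam('wrist'); P=cloud(im); blobs(im,P,(.55,.7),(-.2,.2))
im=cam('top'); P=cloud(im); blobs(im,P)
E
```

```text
time_s: 11.6
position: [0.6161, 0.0278, 0.0735]
ee_rot: [-0.002, 0.028, 1.0, -0.0]
ft_force: [-0.4, -0.2, -0.4]
finger_gap: 0.622
grasp_force: 0.0
pos [616.1  27.8  73.5] psi 3.085 shift [ 171.7 -382.2  -25.9] gap 58.5 grip 0.0 t 11.6
[260. 235.] 48687 top 0.038 [625.  26.] [82. 78.] ang 85.9 [191. 187. 190.]
[508. 289.] 1326 top 0.031 [686. 185.] [29. 28.] ang 89.6 [115. 100.  78.]
[422. 213.] 93 top 0.018 [ 499. -427.] [44. 43.] ang 87.1 [175. 172. 171.]
[320. 231.] 184 top 0.042 [441. -43.] [43. 58.] ang 17.2 [58. 54. 52.]
[401. 234.] 276 top 0.038 [ 423. -345.] [76. 45.] ang 79.7 [205. 201. 205.]
```

```bash
python3 -m pendant '[{"delta_pos":[0,0,-26],"roll":0,"fingers":0.2},{"delta_pos":[19,-41,0],"roll":0,"fingers":0},{"delta_pos":[19,-41,0],"roll":0,"fingers":0},{"delta_pos":[19,-41,0],"roll":0,"fingers":0},{"delta_pos":[19,-41,0],"roll":0,"fingers":0},{"delta_pos":[19,-41,0],"roll":0,"fingers":0},{"delta_pos":[19,-41,0],"roll":0,"fingers":0},{"delta_pos":[19,-41,0],"roll":0,"fingers":0},{"delta_pos":[19,-41,0],"roll":0,"fingers":0},{"delta_pos":[19,-41,0],"roll":0,"fingers":0}]'
python3 -m pendant '[{"delta_pos":[0,0,0],"roll":0.14,"fingers":0},{"delta_pos":[0,0,0],"roll":0.14,"fingers":0},{"delta_pos":[0,0,0],"roll":0.14,"fingers":0},{"delta_pos":[0,0,0],"roll":0.14,"fingers":0},{"delta_pos":[0,0,0],"roll":0.14,"fingers":0},{"delta_pos":[0,0,0],"roll":0.14,"fingers":0},{"delta_pos":[0,0,0],"roll":0.14,"fingers":0},{"delta_pos":[0,0,0],"roll":0.14,"fingers":0},{"delta_pos":[0,0,0],"roll":0.14,"fingers":0},{"delta_pos":[0,0,0],"roll":0.14,"fingers":0}]'
python3 - <<'E'
from mods import *
go(425,-332); im=cam('wrist'); P=cloud(im); blobs(im,P)
im=cam('top'); save(im,'t3.png',(240,140,440,265),3.5); P=cloud(im); blobs(im,P)
E
```

```text
time_s: 12.7
position: [0.4241, -0.3323, 0.1002]
ee_rot: [-0.0, 0.028, 1.0, -0.0]
ft_force: [1.3, -0.5, -0.2]
finger_gap: 0.997
grasp_force: 0.0
time_s: 13.7
position: [0.4252, -0.3308, 0.1]
ee_rot: [-0.0, 0.668, 0.744, -0.0]
ft_force: [0.2, -0.8, 0.7]
finger_gap: 1.001
grasp_force: 0.0
pos [ 425.2 -330.8  100. ] psi 1.679 shift [-1.2 -0.4 -0. ] gap 94.1 grip 0.0 t 13.7
[313. 225.] 4458 top 0.037 [ 423. -347.] [76. 44.] ang 80.3 [225. 223. 224.]
[439. 257.] 293 top 0.019 [ 547. -366.] [ 7. 32.] ang 0.1 [47. 46. 46.]
[378. 307.] 1309 top 0.015 [ 500. -428.] [47. 44.] ang 0.3 [188. 187. 186.]
[252. 309.] 361 top 0.014 [ 377. -445.] [11. 50.] ang 82.1 [212.  58.  61.]
[317. 232.] 270 top 0.041 [437. -33.] [44. 79.] ang 15.6 [37. 34. 32.]
```

View pics/t3.png

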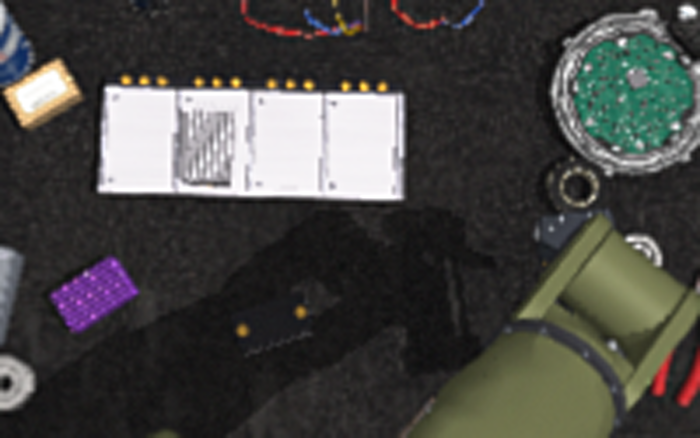

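B sits in bay 3, at crop (207,147) between the ribs. C is still in place, so I'll grasp it.

```bash
python3 -m pendant '[{"delta_pos":[0,0,20],"roll":0.14,"fingers":0},{"delta_pos":[0,0,20],"roll":0.14,"fingers":0},{"delta_pos":[-3,0,30],"roll":0,"fingers":0},{"delta_pos":[0,0,23],"roll":0,"fingers":0},{"delta_pos":[0,0,0],"roll":0,"fingers":1},{"delta_pos":[0,0,0],"roll":0,"fingers":1},{"delta_pos":[0,0,0],"roll":0,"fingers":1},{"delta_pos":[0,0,0],"roll":0,"fingers":1},{"delta_pos":[0,0,0],"roll":0,"fingers":1},{"delta_pos":[0,0,0],"roll":0,"fingers":1}]' 25
python3 -m pendant '[{"delta_pos":[0,0,-25],"roll":0,"fingers":1},{"delta_pos":[0,0,-25],"roll":-0.14,"fingers":1},{"delta_pos":[0,0,0],"roll":-0.14,"fingers":1},{"delta_pos":[0,0,0],"roll":-0.14,"fingers":1},{"delta_pos":[0,0,0],"roll":-0.14,"fingers":1},{"delta_pos":[0,0,0],"roll":-0.14,"fingers":1},{"delta_pos":[0,0,0],"roll":-0.14,"fingers":1},{"delta_pos":[0,0,0],"roll":-0.14,"fingers":1},{"delta_pos":[0,0,0],"roll":-0.14,"fingers":1},{"delta_pos":[0,0,0],"roll":-0.14,"fingers":1}]'
python3 -m pendant '[{"delta_pos":[0,0,0],"roll":-0.14,"fingers":1},{"delta_pos":[0,0,0],"roll":-0.14,"fingers":1},{"delta_pos":[0,0,0],"roll":-0.14,"fingers":1},{"delta_pos":[0,0,0],"roll":0,"fingers":1},{"delta_pos":[0,0,0],"roll":0,"fingers":1},{"delta_pos":[0,0,0],"roll":0,"fingers":1},{"delta_pos":[0,0,0],"roll":0,"fingers":1},{"delta_pos":[0,0,0],"roll":0,"fingers":1},{"delta_pos":[0,0,0],"roll":0,"fingers":1},{"delta_pos":[0,0,0],"roll":0,"fingers":1}]'
python3 -c "
from h import *
go(608,-53,56)"
```

```text
time_s: 14.8
position: [0.425, -0.3339, 0.0079]
ee_rot: [0.0, 0.763, 0.646, 0.0]
ft_force: [0.1, -0.2, 0.2]
finger_gap: 0.524
grasp_force: 0.0
time_s: 15.8
position: [0.4247, -0.3337, 0.0574]
ee_rot: [-0.0, 0.233, 0.972, 0.0]
ft_force: [0.0, -0.3, -1.3]
finger_gap: 0.463
grasp_force: 24.9
time_s: 16.8
position: [0.4248, -0.3338, 0.0575]
ee_rot: [0.0, 0.029, 1.0, 0.0]
ft_force: [0.1, 0.2, -1.7]
finger_gap: 0.463
grasp_force: 24.9
pos [ 424.8 -333.8   57.5] psi 3.084 shift [-166.8  290.8    1.5] gap 43.5 grip 24.9 t 16.8
```

```bash
python3 -m pendant '[{"delta_pos":[0,0,-12],"roll":0,"fingers":1},{"delta_pos":[-24,41,0],"roll":0,"fingers":1},{"delta_pos":[-24,41,0],"roll":0,"fingers":1},{"delta_pos":[-24,42,0],"roll":0,"fingers":1},{"delta_pos":[-24,42,0],"roll":0,"fingers":1},{"delta_pos":[-24,42,0],"roll":0,"fingers":1},{"delta_pos":[-24,42,0],"roll":0,"fingers":1},{"delta_pos":[-23,41,0],"roll":0,"fingers":1},{"delta_pos":[0,0,0],"roll":0,"fingers":1},{"delta_pos":[0,0,0],"roll":0,"fingers":1}]'
python3 - <<'E'
from mods import *
im=cam('wrist'); save(im,'w3.png'); P=cloud(im); Z=P[...,2]
go(608,-53,24)
k=P[205:300,285:345].reshape(-1,3); print('top z pct',np.nanpercentile(k[:,2],[5,25,50,75,95]).round(3))
k=P[185:330,270:360].reshape(-1,3); k=k[(k[:,2]>.07)]; r=cv2.minAreaRect((k[:,:2]*1000).astype(np.float32)); print(r)
E
```

```text
time_s: 17.8
position: [0.6083, -0.052, 0.0699]
ee_rot: [0.0, 0.028, 1.0, -0.0]
ft_force: [-0.7, -0.3, -2.2]
finger_gap: 0.467
grasp_force: 24.9
pos [607.9 -53.   69.9] psi 3.085 shift [-0.1 -0.  45.9] gap 43.9 grip 24.9 t 17.9
top z pct [0.065 0.07  0.07  0.083 0.086]
((621.1492309570312, -54.27305221557617), (55.00462341308594, 76.52410888671875), 86.15707397460938)
```

View pics/w3.png

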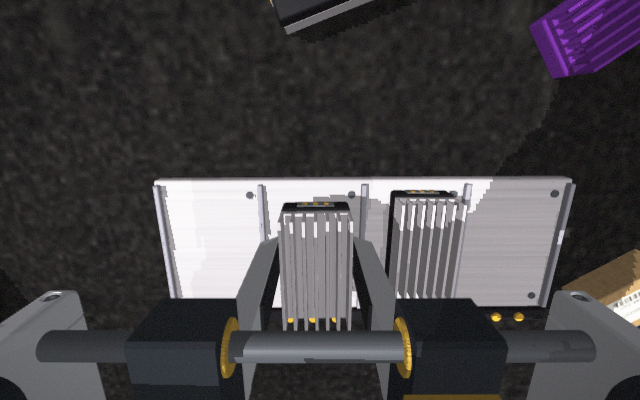

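C is over bay 2 (ribs at 262 and 365) but gripped about 14 mm higher than planned, with its underside at z≈49 mm, so I'll lower about 32 mm.

```bash
python3 -m pendant '[{"delta_pos":[0,0,12],"roll":0,"fingers":1},{"delta_pos":[0,0,10],"roll":0,"fingers":1},{"delta_pos":[0,0,6],"roll":0,"fingers":1},{"delta_pos":[0,0,2],"roll":0,"fingers":1},{"delta_pos":[0,0,1],"roll":0,"fingers":1},{"delta_pos":[0,0,0],"roll":0,"fingers":1},{"delta_pos":[0,0,0],"roll":0,"fingers":1},{"delta_pos":[0,0,0],"roll":0,"fingers":1},{"delta_pos":[0,0,0],"roll":0,"fingers":1},{"delta_pos":[0,0,0],"roll":0,"fingers":1}]'
python3 -m pendant '[{"delta_pos":[0,0,1],"roll":0,"fingers":1},{"delta_pos":[0,0,0],"roll":0,"fingers":0.43},{"delta_pos":[0,0,0],"roll":0,"fingers":0.43},{"delta_pos":[0,0,0],"roll":0,"fingers":0.43},{"delta_pos":[0,0,0],"roll":0,"fingers":0.43},{"delta_pos":[0,0,0],"roll":0,"fingers":0.43},{"delta_pos":[0,0,-20],"roll":0,"fingers":0.43},{"delta_pos":[0,0,-30],"roll":0,"fingers":0.4},{"delta_pos":[0,0,-20],"roll":0,"fingers":0.4},{"delta_pos":[0,0,0],"roll":0,"fingers":0.4}]'
python3 - <<'E'
from mods import *
go(437,-33,100)
im=cam('wrist'); save(im,'w4.png'); P=cloud(im)
im=cam('top'); P=cloud(im); blobs(im,P)
E
```

```text
time_s: 18.85
position: [0.6081, -0.0528, 0.0386]
ee_rot: [0.0, 0.028, 1.0, 0.0]
ft_force: [-0.3, 0.4, -2.1]
finger_gap: 0.466
grasp_force: 24.9
time_s: 19.85
position: [0.6094, -0.053, 0.1103]
ee_rot: [0.002, 0.028, 1.0, -0.0]
ft_force: [0.7, -0.7, 0.5]
finger_gap: 0.598
grasp_force: 0.0
pos [609.4 -53.  110.3] psi 3.085 shift [173.3  10.1   9.5] gap 56.3 grip 0.0 t 19.9
[422. 214.] 94 top 0.019 [ 498. -428.] [43. 45.] ang 24.9 [174. 172. 170.]
```

View pics/w4.png

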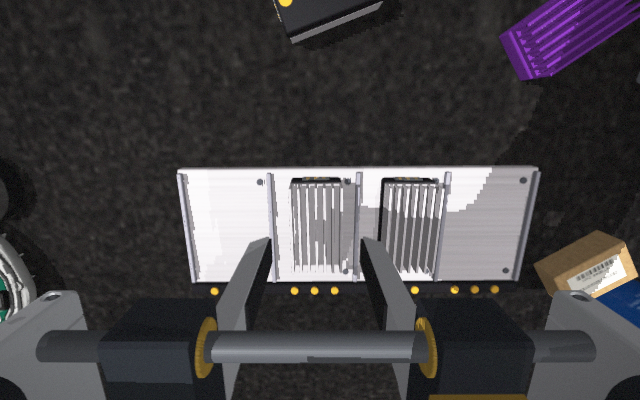

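Both modules lie properly between the ribs, B at (412,225) and C at (318,225). Now I'll move above the upside-down module A.

```bash
python3 -m pendant '[{"delta_pos":[45,8,-10],"roll":0,"fingers":0.2},{"delta_pos":[45,8,-10],"roll":0,"fingers":0},{"delta_pos":[45,8,0],"roll":0,"fingers":0},{"delta_pos":[45,8,0],"roll":0,"fingers":0},{"delta_pos":[0,0,0],"roll":0.14,"fingers":0},{"delta_pos":[0,0,0],"roll":0.14,"fingers":0},{"delta_pos":[0,0,0],"roll":0.14,"fingers":0},{"delta_pos":[0,0,0],"roll":0.14,"fingers":0},{"delta_pos":[0,0,0],"roll":0.14,"fingers":0},{"delta_pos":[0,0,0],"roll":0.14,"fingers":0}]' 10
python3 -m pendant '[{"delta_pos":[0,0,0],"roll":0.14,"fingers":0},{"delta_pos":[0,0,0],"roll":0.14,"fingers":0},{"delta_pos":[0,0,0],"roll":0.1,"fingers":0},{"delta_pos":[0,0,0],"roll":0,"fingers":0},{"delta_pos":[0,0,0],"roll":0,"fingers":0},{"delta_pos":[0,0,0],"roll":0,"fingers":0},{"delta_pos":[0,0,0],"roll":0,"fingers":0},{"delta_pos":[0,0,0],"roll":0,"fingers":0},{"delta_pos":[0,0,0],"roll":0,"fingers":0},{"delta_pos":[0,0,0],"roll":0,"fingers":0}]'
python3 - <<'E'
from mods import *
go(429.5,-9.6,6); im=cam('wrist'); P=cloud(im); blobs(im,P); save(im,'w5.png')
E
```

```text
time_s: 20.95
position: [0.4295, -0.0105, 0.1261]
ee_rot: [-0.001, 0.436, 0.9, -0.0]
ft_force: [-0.5, -0.4, -0.1]
finger_gap: 1.001
grasp_force: 0.0
time_s: 21.95
position: [0.4302, -0.0106, 0.1275]
ee_rot: [0.0, 0.596, 0.803, 0.0]
ft_force: [-0.2, -0.5, 0.0]
finger_gap: 0.998
grasp_force: 0.0
pos [430.2 -10.6 127.5] psi 1.865 shift [  1.2  -0.4 121.5] gap 93.8 grip 0.0 t 21.9
[315. 228.] 3691 top 0.037 [437. -35.] [44. 79.] ang 16.6 [67. 64. 60.]
```

```bash
python3 -m pendant '[{"delta_pos":[1,0,40],"roll":0,"fingers":0},{"delta_pos":[0,0,40],"roll":0,"fingers":0},{"delta_pos":[0,0,30],"roll":0,"fingers":0},{"delta_pos":[0,0,12],"roll":0,"fingers":0.3},{"delta_pos":[0,0,0],"roll":0,"fingers":1},{"delta_pos":[0,0,0],"roll":0,"fingers":1},{"delta_pos":[0,0,0],"roll":0,"fingers":1},{"delta_pos":[0,0,0],"roll":0,"fingers":1},{"delta_pos":[0,0,0],"roll":0,"fingers":1},{"delta_pos":[0,0,0],"roll":0,"fingers":1}]' 5
python3 -m pendant '[{"delta_pos":[0,0,0],"roll":0,"fingers":1},{"delta_pos":[0,0,0],"roll":0,"fingers":1},{"delta_pos":[0,0,0],"roll":0,"fingers":1},{"delta_pos":[0,0,0],"roll":0,"fingers":1},{"delta_pos":[-2,0,-6],"roll":0,"fingers":1},{"delta_pos":[-3,0,-5],"roll":0,"fingers":1},{"delta_pos":[-3,0,-5],"roll":0,"fingers":1},{"delta_pos":[-4,0,-5],"roll":0,"fingers":1},{"delta_pos":[-4,0,-5],"roll":0,"fingers":1},{"delta_pos":[0,0,0],"roll":0,"fingers":1}]'
python3 - <<'E'
from mods import *
go(429.5,-9.6,6); im=cam('wrist'); save(im,'w6.png',(160,120,480,400),1.5)
im=cam('scene'); save(im,'s6.png',(240,190,460,290),3)
a=cv2.imread('pics/w6.png');b=cv2.imread('pics/s6.png');b=cv2.resize(b,None,fx=480/660,fy=480/660)
cv2.imwrite('pics/c6.png',np.vstack([a[:380],b]))
E
```

```text
time_s: 23.0
position: [0.4301, -0.0097, 0.0059]
ee_rot: [0.0, 0.596, 0.803, 0.0]
ft_force: [-2.0, -0.4, 5.5]
finger_gap: 0.469
grasp_force: 5.0
time_s: 24.0
position: [0.435, -0.0255, 0.0322]
ee_rot: [0.001, 0.596, 0.803, 0.0]
ft_force: [-0.4, -0.6, -1.5]
finger_gap: 0.467
grasp_force: 5.0
pos [435.  -25.5  32.2] psi 1.864 shift [16.8 -0.7 26.1] gap 43.9 grip 5.0 t 24.0
```

View pics/c6.png

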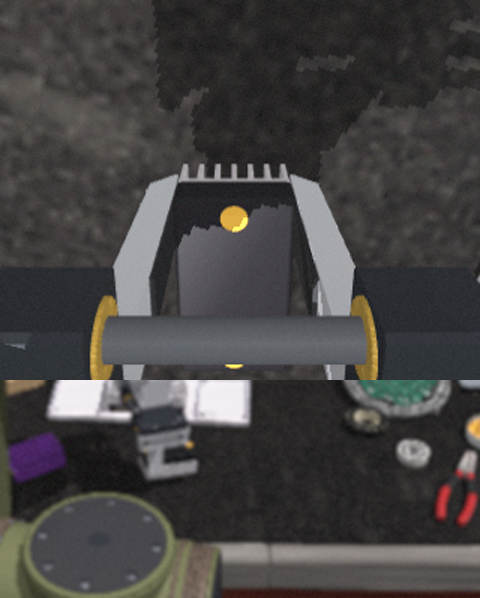

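The wrist crop shows the underside with a bush at (234,219) between the fingers. I'll check its tilt numerically.

```bash
cat > tilt.py <<'E'
from mods import *
im=cam('wrist'); P=cloud(im); o=bot.get_obs(); r=Rq(o['ee_rot']); p=np.array(o['position'])
Q=(P.reshape(-1,3)-p)@r*1000  # tool coords mm
m=(abs(Q[:,1])<14)&(Q[:,0]>-110)&(Q[:,0]<70)&(p[2]*1000-Q[:,2]>4)&(p[2]*1000-Q[:,2]<105)
Q=Q[m]; h=p[2]*1000-Q[:,2]
go(430,-10)
for a in range(-110,70,8):
    k=(Q[:,0]>=a)&(Q[:,0]<a+8)
    if k.sum()>5: print(a+4,k.sum(),np.percentile(h[k],[10,50,90]).round(0))
E
python3 tilt.py
```

```text
pos [434.4 -25.   31.3] psi 1.865 shift [15.6  0.1  0. ] gap 43.9 grip 5.0 t 24.1
-66 183 [59. 60. 60.]
-42 27 [59. 60. 60.]
-34 534 [60. 61. 61.]
-26 567 [60. 61. 62.]
-18 590 [60. 61. 62.]
-10 623 [61. 61. 62.]
-2 638 [61. 62. 62.]
6 697 [61. 62. 63.]
14 986 [36. 56. 62.]
```

The pads hold it level at 5 N. I'll set it down and regrip nearer the end at the minimum force.

```bash
python3 -m pendant '[{"delta_pos":[0,0,12],"roll":0,"fingers":1},{"delta_pos":[0,0,10],"roll":0,"fingers":1},{"delta_pos":[0,0,4],"roll":0,"fingers":1},{"delta_pos":[0,0,0],"roll":0,"fingers":0.43},{"delta_pos":[0,0,0],"roll":0,"fingers":0.43},{"delta_pos":[0,0,0],"roll":0,"fingers":0.43},{"delta_pos":[9,0,0],"roll":0,"fingers":0.43},{"delta_pos":[0,0,0],"roll":0,"fingers":0.43},{"delta_pos":[0,0,0],"roll":0,"fingers":1},{"delta_pos":[0,0,0],"roll":0,"fingers":1}]' 3
python3 -m pendant '[{"delta_pos":[0,0,0],"roll":0,"fingers":1},{"delta_pos":[0,0,0],"roll":0,"fingers":1},{"delta_pos":[0,0,0],"roll":0,"fingers":1},{"delta_pos":[-1,0,-3],"roll":0,"fingers":1},{"delta_pos":[-1,0,-3],"roll":0,"fingers":1},{"delta_pos":[-1,0,-3],"roll":0,"fingers":1},{"delta_pos":[-2,0,-3],"roll":0,"fingers":1},{"delta_pos":[-2,0,-3],"roll":0,"fingers":1},{"delta_pos":[-2,0,-3],"roll":0,"fingers":1},{"delta_pos":[0,0,0],"roll":0,"fingers":1}]' 3
python3 tilt.py
```

```text
time_s: 25.15
position: [0.432, -0.0163, 0.0056]
ee_rot: [0.0, 0.596, 0.803, 0.0]
ft_force: [-1.2, 2.1, 2.1]
finger_gap: 0.466
grasp_force: 3.0
time_s: 26.15
position: [0.4348, -0.0253, 0.0239]
ee_rot: [0.0, 0.596, 0.803, 0.0]
ft_force: [-0.5, -0.2, -1.4]
finger_gap: 0.471
grasp_force: 3.0
pos [434.8 -25.2  23.7] psi 1.865 shift [15.9 -0.2 -0. ] gap 44.1 grip 3.0 t 26.2
-50 48 [42. 42. 43.]
-42 394 [43. 44. 44.]
-34 422 [45. 46. 46.]
-26 449 [47. 48. 48.]
-18 482 [49. 49. 51.]
-10 526 [51. 52. 53.]
-2 608 [53. 54. 54.]
6 1270 [27. 44. 52.]
```

It now pivots, about 14° tilt with the far end on the table. Continuing the arc.

```bash
python3 -m pendant '[{"delta_pos":[-4,0,-5.6],"roll":0,"fingers":1},{"delta_pos":[-4.5,0,-5.3],"roll":0,"fingers":1},{"delta_pos":[-4.9,0,-4.8],"roll":0,"fingers":1},{"delta_pos":[-5.4,0,-4.4],"roll":0,"fingers":1},{"delta_pos":[-5.6,0,-3.9],"roll":0,"fingers":1},{"delta_pos":[-6,0,-3.4],"roll":0,"fingers":1},{"delta_pos":[0,0,0],"roll":0,"fingers":1},{"delta_pos":[0,0,0],"roll":0,"fingers":1},{"delta_pos":[0,0,0],"roll":0,"fingers":1},{"delta_pos":[0,0,0],"roll":0,"fingers":1}]' 3
python3 tilt.py
```

```text
time_s: 27.2
position: [0.4433, -0.0539, 0.0508]
ee_rot: [0.0, 0.596, 0.803, 0.0]
ft_force: [1.4, -0.4, -0.4]
finger_gap: 0.467
grasp_force: 3.0
pos [443.4 -53.9  50.8] psi 1.865 shift [45.9 -0.  -0. ] gap 44.1 grip 3.0 t 27.2
-58 110 [29. 32. 34.]
-50 155 [36. 39. 42.]
-42 161 [43. 46. 49.]
-34 171 [50. 53. 55.]
-26 217 [57. 60. 63.]
-18 230 [64. 67. 70.]
-10 271 [71. 74. 77.]
-2 794 [75. 78. 79.]
6 1017 [63. 70. 73.]
14 303 [53. 57. 61.]
22 14 [52. 53. 54.]
```

```bash
python3 -m pendant '[{"delta_pos":[-6.3,0,-2.8],"roll":0,"fingers":1},{"delta_pos":[-6.5,0,-2.3],"roll":0,"fingers":1},{"delta_pos":[-6.7,0,-1.8],"roll":0,"fingers":1},{"delta_pos":[-6.8,0,-1.1],"roll":0,"fingers":1},{"delta_pos":[-6.8,0,-0.6],"roll":0,"fingers":1},{"delta_pos":[-6.9,0,0],"roll":0,"fingers":1},{"delta_pos":[-6.9,0,0.7],"roll":0,"fingers":1},{"delta_pos":[0,0,0],"roll":0,"fingers":1},{"delta_pos":[0,0,0],"roll":0,"fingers":1},{"delta_pos":[0,0,0],"roll":0,"fingers":1}]' 3
python3 tilt.py
```

```text
time_s: 28.25
position: [0.4569, -0.0989, 0.0587]
ee_rot: [0.0, 0.596, 0.803, -0.0]
ft_force: [-0.0, -1.1, 1.2]
finger_gap: 0.47
grasp_force: 3.0
pos [456.9 -98.8  58.7] psi 1.865 shift [92.8  0.  -0. ] gap 44.1 grip 3.0 t 28.3
-10 303 [85. 86. 86.]
-2 915 [28. 84. 85.]
6 1217 [46. 80. 83.]
14 478 [37. 78. 80.]
22 296 [59. 76. 78.]
```

```bash
python3 -m pendant '[{"delta_pos":[-6.8,0,1],"roll":0,"fingers":1},{"delta_pos":[-6.7,0,1.3],"roll":0,"fingers":1},{"delta_pos":[-6.6,0,1.5],"roll":0,"fingers":1},{"delta_pos":[-2,0,0.5],"roll":0,"fingers":1},{"delta_pos":[0,0,0],"roll":0,"fingers":1},{"delta_pos":[0,0,0],"roll":0,"fingers":1},{"delta_pos":[0,0,0],"roll":0,"fingers":1},{"delta_pos":[0,0,0],"roll":0,"fingers":1},{"delta_pos":[0,0,0],"roll":0,"fingers":1},{"delta_pos":[0,0,0],"roll":0,"fingers":1}]' 3
python3 tilt.py
```

```text
time_s: 29.3
position: [0.4633, -0.12, 0.0544]
ee_rot: [-0.0, 0.596, 0.803, -0.0]
ft_force: [-0.1, 0.3, -1.9]
finger_gap: 0.468
grasp_force: 3.0
pos [ 463.3 -120.    54.4] psi 1.865 shift [1.149e+02 1.000e-01 0.000e+00] gap 43.9 grip 3.0 t 29.4
-10 354 [80. 80. 81.]
-2 609 [80. 81. 81.]
6 1158 [64. 79. 81.]
14 1154 [14. 46. 80.]
22 785 [34. 65. 80.]
30 203 [10. 25. 38.]
```

The module stands on its end, top level at 80 mm. I'll regrip on the fin side, then lay it over onto its base.

```bash
python3 -m pendant '[{"delta_pos":[0,0,0],"roll":0,"fingers":0.43},{"delta_pos":[0,0,0],"roll":0,"fingers":0.43},{"delta_pos":[0,0,0],"roll":0,"fingers":0.43},{"delta_pos":[0,0,0],"roll":0,"fingers":0.43},{"delta_pos":[7,0,2],"roll":0,"fingers":0.43},{"delta_pos":[6,0,2],"roll":0,"fingers":0.43},{"delta_pos":[0,0,0],"roll":0,"fingers":0.43},{"delta_pos":[0,0,0],"roll":0,"fingers":1},{"delta_pos":[0,0,0],"roll":0,"fingers":1},{"delta_pos":[0,0,0],"roll":0,"fingers":1}]' 3
python3 -m pendant '[{"delta_pos":[0,0,0],"roll":0,"fingers":1},{"delta_pos":[0,0,0],"roll":0,"fingers":1},{"delta_pos":[-6.1,0,-1.9],"roll":0,"fingers":1},{"delta_pos":[-6.3,0,-1.4],"roll":0,"fingers":1},{"delta_pos":[-6.3,0,-0.8],"roll":0,"fingers":1},{"delta_pos":[-6.4,0,-0.3],"roll":0,"fingers":1},{"delta_pos":[0,0,0],"roll":0,"fingers":1},{"delta_pos":[0,0,0],"roll":0,"fingers":1},{"delta_pos":[0,0,0],"roll":0,"fingers":1},{"delta_pos":[0,0,0],"roll":0,"fingers":1}]' 3
python3 tilt.py
```

```text
time_s: 30.35
position: [0.4596, -0.1077, 0.0505]
ee_rot: [0.0, 0.596, 0.803, 0.0]
ft_force: [0.5, 0.7, 0.2]
finger_gap: 0.466
grasp_force: 3.0
time_s: 31.35
position: [0.4668, -0.1315, 0.0548]
ee_rot: [-0.0, 0.596, 0.803, -0.0]
ft_force: [-0.6, -0.3, -1.5]
finger_gap: 0.471
grasp_force: 3.0
pos [ 466.8 -131.5   54.8] psi 1.865 shift [127.   0.   0.] gap 43.9 grip 3.0 t 31.4
-18 396 [84. 84. 85.]
-10 642 [84. 85. 85.]
-2 1890 [26. 73. 83.]
6 495 [24. 77. 83.]
14 924 [23. 60. 83.]
```

It stayed upright in the pads, lifted 4 mm. I'll set it on the table again and draw the top over without rising, so the table edge pivots it.

```bash
python3 -m pendant '[{"delta_pos":[0,0,3],"roll":0,"fingers":1},{"delta_pos":[0,0,2.5],"roll":0,"fingers":1},{"delta_pos":[-5,0,-0.5],"roll":0,"fingers":1},{"delta_pos":[-5,0,-0.5],"roll":0,"fingers":1},{"delta_pos":[-5,0,0],"roll":0,"fingers":1},{"delta_pos":[-5,0,0],"roll":0,"fingers":1},{"delta_pos":[-5,0,0],"roll":0,"fingers":1},{"delta_pos":[0,0,0],"roll":0,"fingers":1},{"delta_pos":[0,0,0],"roll":0,"fingers":1},{"delta_pos":[0,0,0],"roll":0,"fingers":1}]' 3
python3 tilt.py
```

```text
time_s: 32.4
position: [0.474, -0.1556, 0.0504]
ee_rot: [0.0, 0.596, 0.803, -0.0]
ft_force: [-0.9, -0.4, 0.2]
finger_gap: 0.468
grasp_force: 3.0
pos [ 474.  -155.5   50.3] psi 1.865 shift [ 1.521e+02  1.000e-01 -0.000e+00] gap 43.6 grip 3.0 t 32.5
-18 303 [76. 77. 78.]
-10 517 [78. 80. 81.]
-2 785 [78. 80. 81.]
6 1174 [55. 68. 82.]
14 1154 [31. 49. 84.]
22 916 [14. 50. 69.]
30 397 [25. 37. 47.]
38 130 [15. 20. 25.]
```

```bash
python3 -m pendant '[{"delta_pos":[-5,0,0],"roll":0,"fingers":1},{"delta_pos":[-5,0,0],"roll":0,"fingers":1},{"delta_pos":[-5,0,0.5],"roll":0,"fingers":1},{"delta_pos":[-5,0,0.5],"roll":0,"fingers":1},{"delta_pos":[-5,0,1],"roll":0,"fingers":1},{"delta_pos":[-5,0,1],"roll":0,"fingers":1},{"delta_pos":[-5,0,1.5],"roll":0,"fingers":1},{"delta_pos":[-5,0,2],"roll":0,"fingers":1},{"delta_pos":[0,0,0],"roll":0,"fingers":1},{"delta_pos":[0,0,0],"roll":0,"fingers":1}]' 3
python3 tilt.py
```

```text
time_s: 33.45
position: [0.4857, -0.1941, 0.0438]
ee_rot: [0.0, 0.596, 0.803, -0.0]
ft_force: [0.8, -0.7, -0.9]
finger_gap: 0.47
grasp_force: 3.0
pos [ 485.7 -194.    43.9] psi 1.865 shift [192.2   0.   -0. ] gap 44.1 grip 3.0 t 33.5
-18 111 [63. 64. 65.]
-10 402 [66. 69. 70.]
-2 594 [69. 71. 73.]
6 854 [60. 65. 81.]
14 1032 [51. 58. 79.]
22 916 [42. 48. 70.]
30 807 [33. 40. 60.]
38 753 [24. 30. 51.]
46 555 [17. 34. 42.]
54 254 [27. 31. 34.]
```

```bash
python3 -m pendant '[{"delta_pos":[-4.3,0,2],"roll":0,"fingers":1},{"delta_pos":[-4.3,0,2],"roll":0,"fingers":1},{"delta_pos":[-4,0,2.6],"roll":0,"fingers":1},{"delta_pos":[-4,0,2.6],"roll":0,"fingers":1},{"delta_pos":[-3.6,0,3],"roll":0,"fingers":1},{"delta_pos":[-3.6,0,3],"roll":0,"fingers":1},{"delta_pos":[-3,0,3.5],"roll":0,"fingers":1},{"delta_pos":[-3,0,3.5],"roll":0,"fingers":1},{"delta_pos":[0,0,0],"roll":0,"fingers":1},{"delta_pos":[0,0,0],"roll":0,"fingers":1}]' 3
python3 tilt.py
```

```text
time_s: 34.5
position: [0.4943, -0.2225, 0.0215]
ee_rot: [-0.0, 0.596, 0.803, -0.0]
ft_force: [-0.7, -0.3, -1.7]
finger_gap: 0.467
grasp_force: 3.0
pos [ 494.3 -222.4   21.6] psi 1.865 shift [2.219e+02 1.000e-01 0.000e+00] gap 43.8 grip 3.0 t 34.5
-10 32 [42. 42. 43.]
-2 416 [45. 46. 52.]
6 862 [43. 45. 60.]
14 841 [39. 42. 57.]
22 833 [36. 39. 54.]
30 814 [33. 36. 51.]
38 808 [31. 33. 48.]
46 790 [28. 30. 45.]
54 810 [25. 27. 42.]
62 780 [22. 24. 39.]
70 220 [21. 36. 37.]
```

```bash
python3 -m pendant '[{"delta_pos":[-2,0,4],"roll":0,"fingers":1},{"delta_pos":[-2,0,4],"roll":0,"fingers":1},{"delta_pos":[-1,0,4],"roll":0,"fingers":1},{"delta_pos":[-1,0,3],"roll":0,"fingers":1},{"delta_pos":[0,0,0],"roll":0,"fingers":1},{"delta_pos":[0,0,0],"roll":0,"fingers":0.3},{"delta_pos":[0,0,0],"roll":0,"fingers":0.3},{"delta_pos":[0,0,0],"roll":0,"fingers":0},{"delta_pos":[0,0,0],"roll":0,"fingers":0},{"delta_pos":[0,0,0],"roll":0,"fingers":0}]' 3
python3 tilt.py
python3 - <<'E'
from mods import *
im=cam('top'); blobs(im,cloud(im),(.33,.56),(-.4,.1))
E
```

```text
time_s: 35.55
position: [0.4961, -0.2282, 0.0067]
ee_rot: [0.0, 0.596, 0.803, 0.0]
ft_force: [-1.1, 0.1, 0.4]
finger_gap: 0.858
grasp_force: 0.0
pos [ 496.1 -228.1    6.7] psi 1.865 shift [227.9  -0.   -0. ] gap 84.9 grip 0.0 t 35.6
-10 205 [21. 22. 37.]
-2 642 [21. 22. 37.]
6 646 [21. 22. 37.]
14 686 [21. 22. 37.]
22 721 [21. 22. 37.]
30 741 [21. 22. 37.]
38 780 [21. 22. 37.]
46 820 [21. 22. 37.]
54 843 [21. 23. 37.]
62 891 [21. 22. 37.]
70 547 [11. 16. 32.]
```

A lies flat with its fins up. Grasping it now and carrying it to bay 4.

```bash
python3 -m pendant '[{"delta_pos":[20,0,0],"roll":0,"fingers":0},{"delta_pos":[20,0,0],"roll":0,"fingers":0},{"delta_pos":[0,0,0],"roll":0,"fingers":1},{"delta_pos":[0,0,0],"roll":0,"fingers":1},{"delta_pos":[0,0,0],"roll":0,"fingers":1},{"delta_pos":[0,0,0],"roll":0,"fingers":1},{"delta_pos":[0,0,0],"roll":0,"fingers":1},{"delta_pos":[0,0,0],"roll":0,"fingers":1},{"delta_pos":[0,0,0],"roll":0,"fingers":1},{"delta_pos":[0,0,0],"roll":0,"fingers":1}]' 25
python3 -m pendant '[{"delta_pos":[0,0,0],"roll":0,"fingers":1},{"delta_pos":[0,0,-20],"roll":0,"fingers":1},{"delta_pos":[0,0,-30],"roll":-0.135,"fingers":1},{"delta_pos":[0,0,-10],"roll":-0.135,"fingers":1},{"delta_pos":[0,0,0],"roll":-0.135,"fingers":1},{"delta_pos":[0,0,0],"roll":-0.135,"fingers":1},{"delta_pos":[0,0,0],"roll":-0.135,"fingers":1},{"delta_pos":[0,0,0],"roll":-0.135,"fingers":1},{"delta_pos":[0,0,0],"roll":-0.135,"fingers":1},{"delta_pos":[0,0,0],"roll":-0.135,"fingers":1}]' 25
python3 -m pendant '[{"delta_pos":[0,0,0],"roll":-0.135,"fingers":1},{"delta_pos":[0,0,0],"roll":0,"fingers":1},{"delta_pos":[0,0,0],"roll":0,"fingers":1},{"delta_pos":[0,0,0],"roll":0,"fingers":1},{"delta_pos":[0,0,0],"roll":0,"fingers":1},{"delta_pos":[0,0,0],"roll":0,"fingers":1},{"delta_pos":[0,0,0],"roll":0,"fingers":1},{"delta_pos":[0,0,0],"roll":0,"fingers":1},{"delta_pos":[0,0,0],"roll":0,"fingers":1},{"delta_pos":[0,0,0],"roll":0,"fingers":1}]' 25
python3 tilt.py
python3 -c "
from h import *
go(500,106);go(622,106)"
```

```text
time_s: 36.65
position: [0.4844, -0.19, 0.0066]
ee_rot: [0.0, 0.596, 0.803, -0.0]
ft_force: [0.7, -0.0, -0.9]
finger_gap: 0.471
grasp_force: 25.0
time_s: 37.65
position: [0.4843, -0.1897, 0.0664]
ee_rot: [-0.0, 0.095, 0.995, 0.0]
ft_force: [0.3, 0.6, -1.2]
finger_gap: 0.466
grasp_force: 25.0
time_s: 38.65
position: [0.4845, -0.1899, 0.0666]
ee_rot: [-0.0, 0.031, 1.0, 0.0]
ft_force: [-0.5, 0.4, -1.8]
finger_gap: 0.466
grasp_force: 25.0
pos [ 484.5 -189.9   66.7] psi 3.080 shift [ 65.5 176.2   0. ] gap 44.0 grip 25.0 t 38.7
-50 57 [81. 82. 82.]
-42 328 [81. 82. 85.]
-34 519 [81. 82. 97.]
-26 568 [81. 82. 97.]
-18 587 [81. 82. 97.]
-10 590 [81. 82. 97.]
-2 654 [81. 82. 97.]
6 662 [81. 82. 97.]
14 684 [81. 83. 97.]
22 727 [81. 82. 97.]
30 909 [69. 77. 93.]
pos [ 484.5 -189.9   66.7] psi 3.080 shift [  2.8 296.3   0. ] gap 44.0 grip 25.0 t 38.7
pos [ 484.5 -189.9   66.7] psi 3.080 shift [-119.   303.8    0. ] gap 44.0 grip 25.0 t 38.7
```

```bash
python3 -m pendant '[{"delta_pos":[0,42,0],"roll":0,"fingers":1},{"delta_pos":[0,42,0],"roll":0,"fingers":1},{"delta_pos":[0,42,0],"roll":0,"fingers":1},{"delta_pos":[0,42,0],"roll":0,"fingers":1},{"delta_pos":[0,42,0],"roll":0,"fingers":1},{"delta_pos":[0,42,0],"roll":0,"fingers":1},{"delta_pos":[0,45,0],"roll":0,"fingers":1},{"delta_pos":[-40,2,0],"roll":0,"fingers":1},{"delta_pos":[-40,2,0],"roll":0,"fingers":1},{"delta_pos":[-39,2,0],"roll":0,"fingers":1}]'
python3 tilt.py
python3 -c "
from h import *
go(622,106,25)
im=cam('wrist'); save(im,'w7.png')"
```

```text
time_s: 39.7
position: [0.6233, 0.1057, 0.0667]
ee_rot: [0.0, 0.03, 1.0, 0.0]
ft_force: [0.3, 0.1, -1.7]
finger_gap: 0.468
grasp_force: 25.0
pos [627.6 105.   66.4] psi 3.080 shift [ 190.1 -127.1   -0.5] gap 43.7 grip 25.0 t 39.8
-42 209 [81. 81. 82.]
-34 408 [81. 82. 96.]
-26 568 [81. 82. 97.]
-18 573 [81. 82. 97.]
-10 594 [81. 82. 97.]
-2 602 [81. 82. 97.]
6 647 [81. 82. 97.]
14 680 [81. 82. 97.]
22 956 [16. 82. 97.]
30 1450 [17. 81. 96.]
38 592 [16. 17. 72.]
46 251 [11. 16. 17.]
pos [627.6 105.   66.4] psi 3.080 shift [ 5.8  0.6 41.4] gap 43.7 grip 25.0 t 39.8
```

View pics/w7.png

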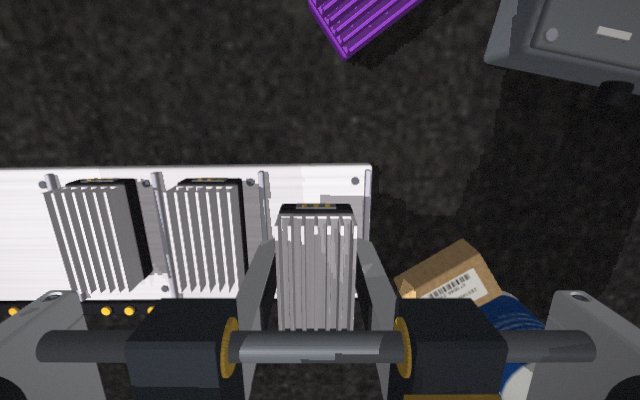

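Module A hangs over bay 4 (ribs at columns 263 and 367), so I'll lower it.

```bash
python3 -m pendant '[{"delta_pos":[5,0,18],"roll":0,"fingers":1},{"delta_pos":[0,0,14],"roll":0,"fingers":1},{"delta_pos":[0,0,7],"roll":0,"fingers":1},{"delta_pos":[0,0,3],"roll":0,"fingers":1},{"delta_pos":[0,0,0],"roll":0,"fingers":1},{"delta_pos":[0,0,0],"roll":0,"fingers":0.43},{"delta_pos":[0,0,0],"roll":0,"fingers":0.43},{"delta_pos":[0,0,0],"roll":0,"fingers":0.43},{"delta_pos":[0,0,0],"roll":0,"fingers":0.43},{"delta_pos":[0,0,0],"roll":0,"fingers":0.43}]'
python3 -m pendant '[{"delta_pos":[0,0,-20],"roll":0,"fingers":0.43},{"delta_pos":[0,0,-40],"roll":0,"fingers":0.43},{"delta_pos":[40,0,-10],"roll":0,"fingers":0.43},{"delta_pos":[40,0,-30],"roll":0,"fingers":1},{"delta_pos":[40,0,-30],"roll":0,"fingers":1},{"delta_pos":[40,0,0],"roll":0,"fingers":1},{"delta_pos":[40,0,0],"roll":0,"fingers":1},{"delta_pos":[0,0,0],"roll":0,"fingers":1},{"delta_pos":[0,0,0],"roll":0,"fingers":1},{"delta_pos":[0,0,0],"roll":0,"fingers":1}]'
python3 - <<'E'
from mods import *
im=cam('top'); save(im,'t8.png',(180,140,440,265),3); boxtip(cloud(im)); go(430,384)
E
```

```text
time_s: 40.8
position: [0.617, 0.1055, 0.0248]
ee_rot: [0.0, 0.031, 1.0, 0.0]
ft_force: [0.2, -0.2, -0.2]
finger_gap: 0.57
grasp_force: 0.0
time_s: 41.8
position: [0.4183, 0.1179, 0.1549]
ee_rot: [0.0, 0.031, 1.0, 0.0]
ft_force: [0.6, 0.5, 0.2]
finger_gap: 0.018
grasp_force: 0.0
lever pts 33 [0.448 0.29  0.124]
lever pts 15 [0.477 0.372 0.106]
pos [418.3 117.8 154.7] psi 3.080 shift [  4.8 266.4  -0. ] gap 0.6 grip 0.0 t 41.9
```

View pics/t8.png

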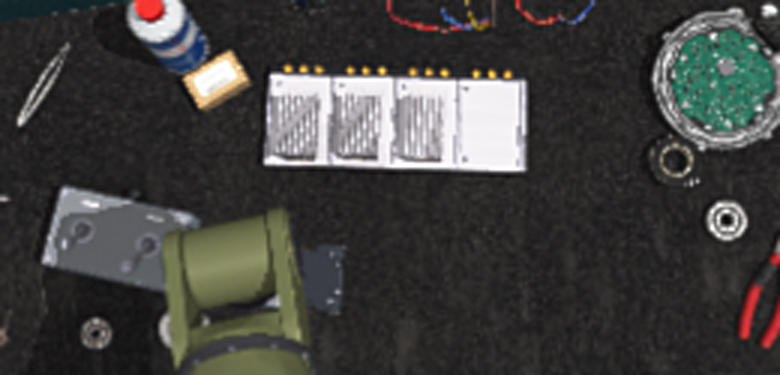

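All three modules sit fins up in bays 4, 3 and 2. Now the fan lever.

```bash
python3 -m pendant '[{"delta_pos":[-1,44,0],"roll":0,"fingers":1},{"delta_pos":[-1,44,0],"roll":0,"fingers":1},{"delta_pos":[-1,44,0],"roll":0,"fingers":1},{"delta_pos":[-1,44,0],"roll":0,"fingers":1},{"delta_pos":[-1,44,0],"roll":0,"fingers":1},{"delta_pos":[0,45,0],"roll":0,"fingers":1},{"delta_pos":[0,0,0],"roll":0.087,"fingers":1},{"delta_pos":[0,0,0],"roll":0.087,"fingers":1},{"delta_pos":[0,0,0],"roll":0,"fingers":1},{"delta_pos":[0,0,0],"roll":0,"fingers":1}]'
python3 -c "
from h import *
go(440,382,86);go(496.5,368,86)"
```

```text
time_s: 42.85
position: [0.4391, 0.382, 0.1542]
ee_rot: [-0.0, 0.117, 0.993, -0.0]
ft_force: [0.4, -1.0, -0.3]
finger_gap: 0.006
grasp_force: 0.0
pos [439.1 382.  154.2] psi 2.908 shift [-0.9  0.3 68.2] gap 0.5 grip 0.0 t 42.9
pos [439.1 382.  154.2] psi 2.908 shift [-59.1  -0.2  68.1] gap 0.5 grip 0.0 t 42.9
```

```bash
python3 -m pendant '[{"delta_pos":[0,0,34],"roll":0,"fingers":1},{"delta_pos":[0,0,34],"roll":0,"fingers":1},{"delta_pos":[-10,0,0],"roll":0,"fingers":1},{"delta_pos":[-10,0,0],"roll":0,"fingers":1},{"delta_pos":[-10,0,0],"roll":0,"fingers":1},{"delta_pos":[-10,0,0],"roll":0,"fingers":1},{"delta_pos":[-10,0,0],"roll":0,"fingers":1},{"delta_pos":[-10,0,0],"roll":0,"fingers":1},{"delta_pos":[0,0,0],"roll":0,"fingers":1},{"delta_pos":[0,0,0],"roll":0,"fingers":1}]'
python3 -m pendant '[{"delta_pos":[30,0,0],"roll":0,"fingers":1},{"delta_pos":[40,0,-30],"roll":0,"fingers":1},{"delta_pos":[10,-5,-39],"roll":0,"fingers":1},{"delta_pos":[0,-40,0],"roll":0,"fingers":1},{"delta_pos":[0,-38,0],"roll":0,"fingers":1},{"delta_pos":[0,0,0],"roll":0,"fingers":1},{"delta_pos":[0,0,0],"roll":0,"fingers":1},{"delta_pos":[0,0,0],"roll":0,"fingers":1},{"delta_pos":[0,0,0],"roll":0,"fingers":1},{"delta_pos":[0,0,0],"roll":0,"fingers":1}]'
python3 - <<'E'
from mods import *
go(417,300,100);go(478,286,100)
for n in('top','wrist'):
    im=cam(n); P=cloud(im); boxtip(P)
    if n=='top': save(im,'t9.png',(180,140,440,265),3)
E
```

```text
time_s: 43.85
position: [0.4972, 0.3679, 0.0865]
ee_rot: [-0.0, 0.118, 0.993, -0.0]
ft_force: [0.7, -0.5, -0.2]
finger_gap: 0.001
grasp_force: 0.0
time_s: 44.85
position: [0.3998, 0.3065, 0.1554]
ee_rot: [-0.0, 0.117, 0.993, -0.0]
ft_force: [0.3, 0.4, -0.9]
finger_gap: 0.006
grasp_force: 0.0
pos [399.8 306.5 155.4] psi 2.906 shift [-18.2  -2.3  55.4] gap 0.5 grip 0.0 t 44.9
pos [399.8 306.5 155.4] psi 2.906 shift [-80.8  -1.7  55.3] gap 0.5 grip 0.0 t 44.9
lever pts 34 [0.449 0.29  0.124]
lever pts 18 [0.518 0.361 0.107]
lever pts 0 
lever pts 84 [0.513 0.366 0.101]
```

View pics/t9.png

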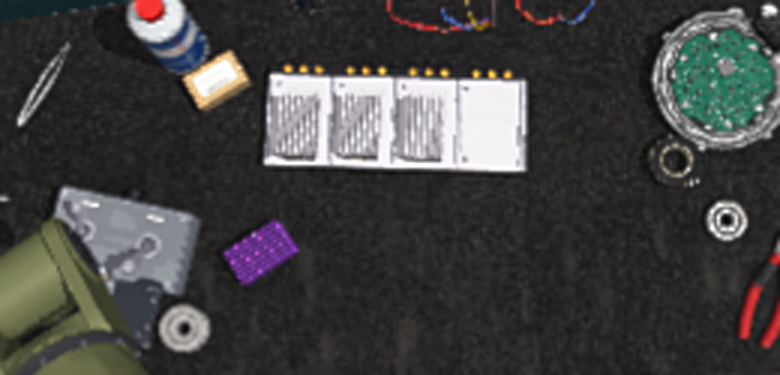

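The fan is on and the modules are still in place. Throwing the isolator back on.

```bash
python3 -m pendant '[{"delta_pos":[0,-2,28],"roll":0,"fingers":1},{"delta_pos":[0,0,27],"roll":0,"fingers":1},{"delta_pos":[-12,0,0],"roll":0,"fingers":1},{"delta_pos":[-12,0,0],"roll":0,"fingers":1},{"delta_pos":[-12,0,0],"roll":0,"fingers":1},{"delta_pos":[-12,0,0],"roll":0,"fingers":1},{"delta_pos":[-12,0,0],"roll":0,"fingers":1},{"delta_pos":[-12,0,0],"roll":0,"fingers":1},{"delta_pos":[-10,0,0],"roll":0,"fingers":1},{"delta_pos":[0,0,0],"roll":0,"fingers":1}]'
python3 -m pendant '[{"delta_pos":[30,0,0],"roll":0,"fingers":1},{"delta_pos":[40,0,-40],"roll":0,"fingers":1},{"delta_pos":[10,0,-45],"roll":0,"fingers":1},{"delta_pos":[0,-40,-20],"roll":0,"fingers":1},{"delta_pos":[0,-40,0],"roll":0,"fingers":1},{"delta_pos":[0,-40,0],"roll":0,"fingers":1},{"delta_pos":[0,-40,0],"roll":0,"fingers":1},{"delta_pos":[0,0,0],"roll":0,"fingers":1},{"delta_pos":[0,0,0],"roll":0,"fingers":1},{"delta_pos":[0,0,0],"roll":0,"fingers":1}]'
python3 - <<'E'
from mods import *
go(417,300,100)
im=cam('top'); P=cloud(im); boxtip(P); save(im,'t10.png',(180,140,440,265),3)
im=cam('scene'); boxtip(cloud(im))
E
```

```text
time_s: 45.95
position: [0.4803, 0.2844, 0.1005]
ee_rot: [0.0, 0.118, 0.993, -0.0]
ft_force: [-1.0, 0.7, 0.3]
finger_gap: 0.007
grasp_force: 0.0
time_s: 46.95
position: [0.3686, 0.1476, 0.201]
ee_rot: [0.0, 0.117, 0.993, 0.0]
ft_force: [0.6, -0.3, -0.0]
finger_gap: 0.003
grasp_force: 0.0
pos [368.6 147.6 201. ] psi 2.906 shift [-11.5 159.5 101.1] gap 0.3 grip 0.0 t 47.0
lever pts 27 [0.505 0.279 0.122]
lever pts 17 [0.519 0.361 0.107]
lever pts 53 [0.499 0.278 0.116]
lever pts 0
```

View pics/t10.png

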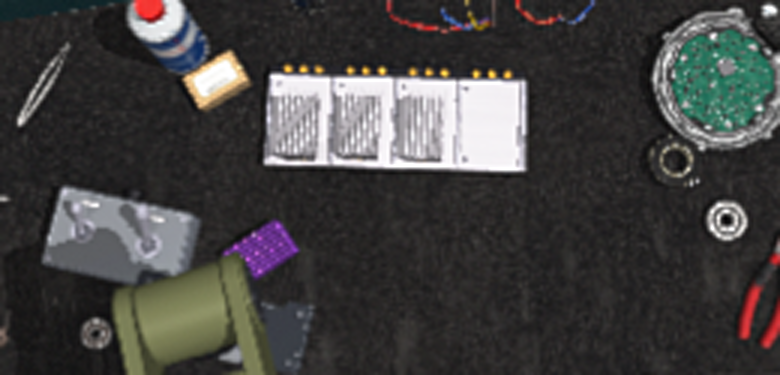

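Both levers are on their white-bar side, the three modules lie in their bays, and the bystanders are where they were. Handing the job in.

```bash
python3 -c "
from rig import bot
print(bot.finish_job())"
```

```text
the job is handed in; nothing more can be done
None
```

I threw the isolator off, laid the three modules present fins up in bays 2–4 (one turned over), switched the fan on, threw the isolator back on, and handed the job in at about 47 s; the result was not reported back.

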